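# Fit the lock cylinder and hold the latch drawn with its key

### The job

This cupboard door's new rim lock has to be tried before the door is hung: stand the brass oval cylinder, keyhole up, in the lock's oval pocket and press it fully home, then take the round-headed key from the wooden key block and push it into the keyhole past the sticky pins until its collar rests on the cylinder's face. Turn the key a quarter turn clockwise (seen from above), so that the sprung latch is drawn in flush with the lock's end, and finish there, still gripping the key and holding it turned so that the latch stays in. Leave the square-headed key, the screwdriver and the pencil where they are.

Things in the scene. Friction and masses are not known exactly. Their poses are not given: they have to be found in the camera images.
- door: Light wooden cupboard door lying flat, fixed on the bench, 180 x 302 x 18 mm (local y -265 to +38 mm; 9 mm high hinges at the -y end), with the dark steel lock case screwed on top. Origin on the bench straight below the centre of the lock's pocket; z up, x along the short edge and the pocket's long axis, +y towards the edge where the latch sticks out.
- pocket_mouth (a point): Centre of the oval pocket's mouth in the top of the lock case, 46 mm above the bench; axes as the door's. Pocket 48 mm long (x), 32 mm wide (y), round ends, 22 mm deep. The case round it is 100 mm (x) by 75 mm (y) by 28 mm high.
- pocket_floor (a point): Centre of the pocket's floor, 22 mm below its mouth; axes as the door's. A brass driving tongue, 18 x 4 mm along x, stands 8 mm high on it and enters the slot in the cylinder's underside.
- cylinder: Loose brass lock cylinder, standing upright on the door: oval, 46 mm long (x), 30 mm wide (y, flat sides), 40 mm high, about 0.27 kg. Origin at the centre of its underside, z up. A tapered foot leads it into the pocket with 1 mm play all round, either way round; on the pocket's floor it stands 18 mm above the case.
- cylinder_face (a point): Centre of the cylinder's top face, 40 mm above its underside; axes as the cylinder's. Keyhole slot 18.4 mm (x) by 6.4 mm (y) in a 5 mm face plate; below it the plug that the key turns, and two sticky spring pins, met 6 to 18 mm down, that resist with 5 to 15 N. The key can turn only when fully home, its bit below the face plate.
- key: The right key, 60 g, standing blade down in the key block. Origin on its axis at the underside of its collar (15 mm wide), which rests on the block, and on the cylinder's face when home. Blade 23.5 mm below the origin: bit 16 mm wide (x), 4 mm thick (y), tapered tip, 6 mm round neck. Goes in with x along the cylinder's x, either way round.
- key_head (a point): Centre of the right key's head, 28 mm above the key's origin, axes as the key's: a round flat black disc, 34 mm across (x and z), 10 mm thick (y). Play swallows about 0.2 rad of its turn before the latch moves; the spring turns it back with 0.05 to 0.12 N m.
- key_block: Wooden key block fixed on the bench, 96 x 42 mm, 34 mm high; origin at the centre of its underside, x along the long side. Two slots along x, 28 mm deep, 24 mm either side of the centre, hold the two keys; which stands where varies. Behind it stands a mitre saw: table 78 mm high from world x = 0.47 m on, head and blade 0.2 to 0.53 m up at x over 0.52 m, y = 0.01 to 0.24 m.
- spare_key: Another lock's key in the block's other slot, to be left alone: black square-cornered head 22 mm wide, 10 mm thick, 12 to 48 mm above its origin (underside of its collar).
- latch: Brass sprung latch bolt, 26 mm wide, at the case's +y end. Origin at the middle of its nose, axes as the door's: at door y = 51.5 mm at rest (12 mm out), 39.5 mm when flush with the steel end plate, about 35 mm at most. Moves 10.5 mm per rad of the key after the play; springs out when the key is let go.
- screwdriver: Screwdriver, 210 mm long, lying on the bench to the left; to be left alone.
- pencil: Carpenter's pencil, 166 mm, lying on the door near its hinges; to be left alone.
Mind the look-alikes: they are no part of the job. Of the things shaped like the cylinder, the brass one is meant.

How it is judged:
By the outcome, as a careful person would: the job done as asked, in the order asked, and still so for the second after the job is handed in, while the arm keeps its last pose, push and grip.
It also fails if it takes over 72 s, if anything falls off the work surface, if the arm or the gripper's body presses on something with over 40 N, if the wrist force passes 120 N, or if a joint passes its speed limit or range.

### The arm

A 7-joint arm with a two-finger parallel gripper is mounted at the origin on a cart in front of the work surface, level with it; the furniture and walls round the work are solid. World frame = base frame: x ahead of the robot, y to its left, z up, the work surface at z = 0. Lengths are in m, angles in rad, forces in N, time in s.
With the tool pointing down it reaches from about 0.425 to 0.875 m from the base axis. Payload 4.7 kg.
Tool frame: the origin (TCP) lies on the centre line of the jaws, within the pads' length; the fingertips stand 22 mm ahead of it and the grasp point (between the pads) lies 3 mm ahead of it; z points along the fingers, y is the line along which they close (so a half turn about z gives the same grasp; the last joint's range is limited). The gripper opens to 87 mm and grips with 3 to 60 N. Pads are 19 mm wide; open, the fingers measure 117 mm over their backs; the gripper's body (75 mm by 190 mm) begins 51 mm behind the grasp point.
Start: joints at [-1.324, 0.321, -0.07, 1.45, 0.023, 1.371, -0.057], TCP at [0.15, 0.632, 0.245] pointing down, gripper open.
Joint ranges: [-2.86, 2.86], [-0.3, 2.09], [-1.38, 1.24], [0.06, 2.45], [-1.56, 4.7], [0.09, 2.05], [-2.69, 2.69]. Speed limits (rad/s): [2.57, 2.57, 3.14, 3.14, 3.14, 3.14, 3.14].

### API

Orientations are given as [roll, pitch, yaw] about the fixed x, y, z axes, in that order (R = Rz(yaw) Ry(pitch) Rx(roll)).
In Python, from cell import arm gives the robot as it stands.
- The arm moves only by the shell command python3 -m creep 'ROWS'. ROWS is JSON, a list of rows, each an object with "hand": the opening in per cent of the stroke, from 0 (shut) to 100 (fully open); "xyz": the shift along the world's x, y, z in cm, a list of three; "yaw": the turn about the world's z in degrees. In form: [{"hand": hand, "xyz": [x, y, z], "yaw": yaw}, ...]. A call has 1 to 12 rows; each row is the pose to reach, as a shift and turn from the pose commanded when the call began; what a row does not reach only later rows make up. A row lasts 1/10 s, in which the tool goes at most 50 mm and 8.59 degrees, less where a joint would pass 70% of its speed; a pose out of reach is approached as far as the arm can. A call with a gripper value outside its range is refused whole. The fingers move at their own pace and stop on an object; the grip force is fixed at half the most. Time passes only in rows, so rows that repeat a pose let the fingers close. It gives the time, the measured TCP pose, the force, the opening and the grip force at its end, in the units of the state.
- arm.observe(): the state, without advancing time (a new reading comes with each control period).
- arm.grab_frame(name): name is "scene" or "top"; returns the picture (480x640x3 uint8, blue, green, red); there is no depth.
- arm.camera_model(name): a dict with "fx", "fy", "cx", "cy" (pixels), "extrinsics" (4x4, takes a point from camera to world coordinates). Camera axes: x right, y down, z forward; pixel columns grow to the right and rows downward; lengths in m; the calibration is good to about 2 mm. A picture is of the moment at which its call begins. camera_model takes no time and is no camera call.
- arm.hand_in(): hands the job in; it is judged then, once.
The state is a dict: "time": time; "joint_pos": joint angles; "dq": joint speeds; "tau": joint torques, N m; "ee_pos": TCP position; "orientation": TCP orientation; "ft_force": force on the tool from outside, world axes, zero at the start; "torque": the same for the moment, N m; "gripper_width": finger opening in m; "finger_force": force on a finger pad.
Only numpy, scipy, OpenCV 4.12 (cv2) and the standard library are available. Lean on these libraries where they do the work, as an engineer would, in place of code of your own. Each camera call takes 0.05 s, during which the arm holds its last target. There are 200 camera calls.

## Working session

There is one attempt and no reset: what is moved stays moved. The work goes in short steps, Python scripts to look and compute and a shell command to move; the robot and the scene stay as the last step left them, time stands still between calls to the robot, and variables do not carry over. Pictures are saved under pics/ and viewed, at most 10 in all, crops included, and the job is handed in when it is done.

```bash
mkdir -p pics; ls
python3 - <<'E'
from cell import arm
import cv2
for n in("scene","top"):
    cv2.imwrite(f"pics/{n}0.png",arm.grab_frame(n))
    m=arm.camera_model(n);print(n,m)
s=arm.observe();print(s)
E
```

```text
pics
scene {'fx': 550.6900396281103, 'fy': 550.6900396281103, 'cx': 325.03490644724036, 'cy': 236.18011799635815, 'extrinsics': array([[ 0.82495433, -0.38145077,  0.41706794, -0.10138614],
       [-0.56515243, -0.54719951,  0.61739406, -1.1019394 ],
       [-0.00728607, -0.74502886, -0.66699244,  1.01206182],
       [ 0.        ,  0.        ,  0.        ,  1.        ]])}
top {'fx': 441.3232379027789, 'fy': 441.3232379027789, 'cx': 315.02484081871, 'cy': 245.06710874290803, 'extrinsics': array([[ 1.90029800e-02, -9.86014316e-01,  1.65573716e-01,
         2.91344599e-01],
       [-9.99813076e-01, -1.93307500e-02, -3.68224548e-04,
        -2.13177210e-01],
       [ 3.56373878e-03, -1.65535769e-01, -9.86197348e-01,
         1.18798711e+00],
       [ 0.00000000e+00,  0.00000000e+00,  0.00000000e+00,
         1.00000000e+00]])}
{'time': 0.1, 'joint_pos': array([-1.32391246,  0.32175176, -0.07008599,  1.45154217,  0.02262466,
        1.37078019, -0.056894  ]), 'dq': array([ 2.21086466e-05, -1.65912324e-03, -1.22268344e-03, -3.84169798e-03,
        3.84489874e-04, -6.07347966e-04, -7.75574673e-04]), 'tau': array([-2.76971859e-04, -4.92574096e+01, -4.05866643e-01, -3.13393021e+01,
       -6.42003911e-02,  3.96299665e-02,  7.15288547e-05]), 'ee_pos': array([0.14989584, 0.63202147, 0.24357442]), 'orientation': array([-3.13990185e+00,  1.15319929e-04,  2.90884863e+00]), 'ft_force': array([ 0.25009195, -0.07879425,  0.38205257]), 'torque': array([-0.0207551 ,  0.05917579,  0.0105493 ]), 'finger_force': 0.0, 'gripper_width': 0.08675731154283332}
```

View pics/scene0.png

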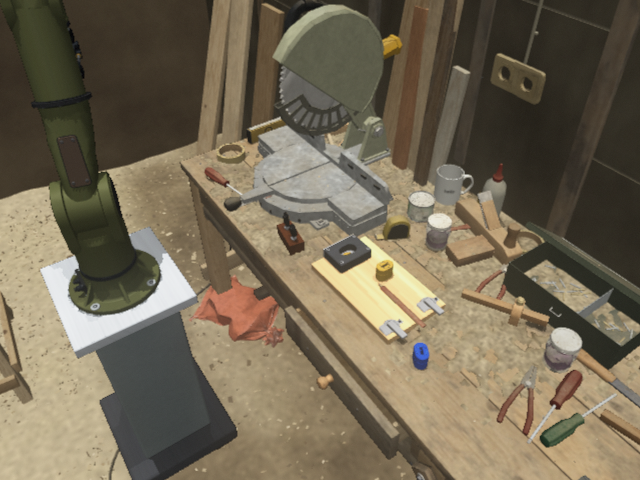

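View pics/top0.png

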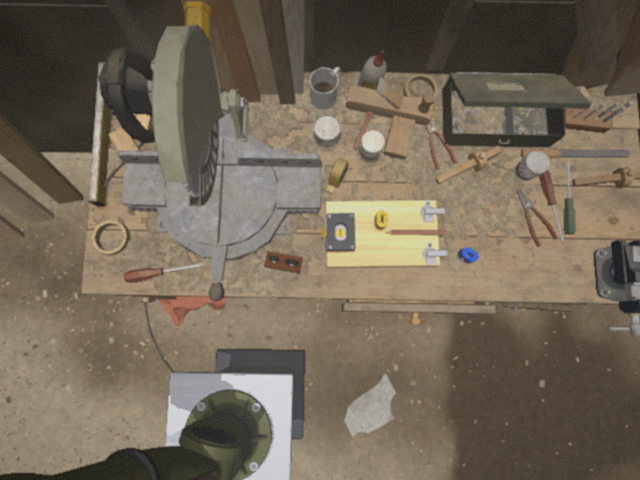

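The scene view shows the key block at (290,237), the lock case at (347,252) and the brass cylinder at (384,270). In the top view they are at (283,261), (341,232) and (382,219). I'll enlarge both.

Run:
```python
import cv2
a=cv2.imread("pics/top0.png")[190:280,255:405]
cv2.imwrite("pics/topc.png",cv2.resize(a,None,fx=5.3,fy=5.3,interpolation=cv2.INTER_CUBIC))
a=cv2.imread("pics/scene0.png")[200:295,265:415]
cv2.imwrite("pics/scenec.png",cv2.resize(a,None,fx=5.3,fy=5.3,interpolation=cv2.INTER_CUBIC))
```

```text
(no output)
```

View pics/topc.png

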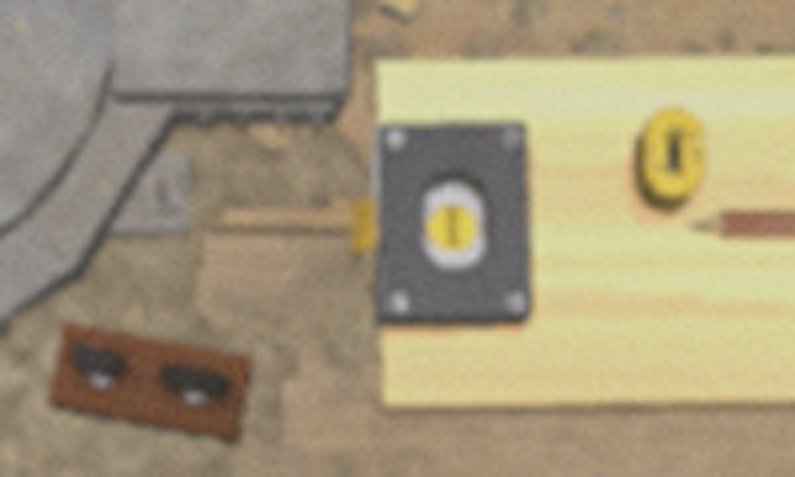

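View pics/scenec.png

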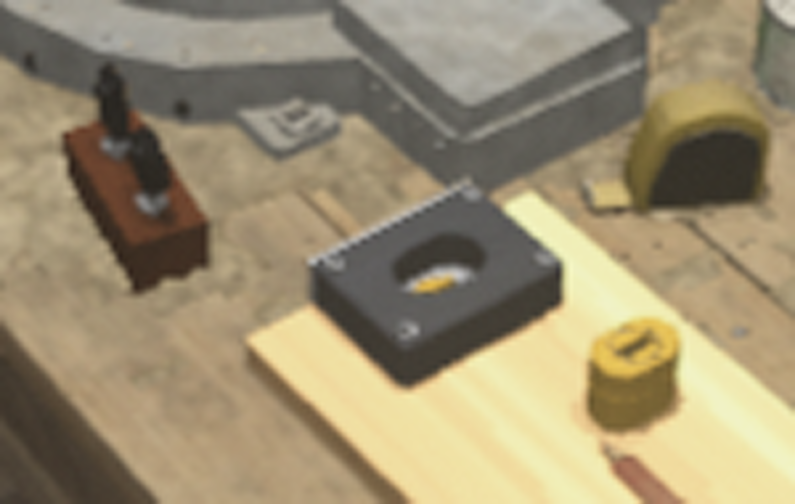

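In the crops, the lock's pocket is open and its centre is at about (455,222) in the top crop. The cylinder face is at (673,152) top and (634,347) scene. The two key heads are at (98,360) and (196,382) in the top crop, with the wider one on the right (-y). Next I'll fit poses from corner picks in both views and test which key is round.

```bash
cat > h.py <<'E'
import numpy as np,cv2
from scipy.optimize import least_squares
from cell import arm
M={n:arm.camera_model(n) for n in("scene","top")}
OFF={"top":(255,190),"scene":(265,200)}
def uncrop(n,p): return (np.asarray(p,float)+.5)/5.3-.5+OFF[n]
def proj(n,P):
    m=M[n];E=m["extrinsics"];c=(np.atleast_2d(P)-E[:3,3])@E[:3,:3]
    return np.c_[m["fx"]*c[:,0]/c[:,2]+m["cx"],m["fy"]*c[:,1]/c[:,2]+m["cy"]]
def ray(n,px,z):
    m=M[n];E=m["extrinsics"];d=E[:3,:3]@np.array([(px[0]-m["cx"])/m["fx"],(px[1]-m["cy"])/m["fy"],1])
    return E[:3,3]+d*(z-E[2,3])/d[2]
def place(q,L):
    c,s=np.cos(q[2]),np.sin(q[2]);L=np.atleast_2d(L)/1000
    return np.c_[q[0]+c*L[:,0]-s*L[:,1],q[1]+s*L[:,0]+c*L[:,1],L[:,2]]
def fit(obs,q0):
    f=lambda q:np.concatenate([(proj(n,place(q,l))-p).ravel() for n,l,p in obs])
    r=least_squares(f,q0,loss="soft_l1");return r.x,f(r.x).reshape(-1,2)
E
cat > m1.py <<'E'
from h import *
np.set_printoptions(precision=4,suppress=True)
T,S="top","scene"
case=[(T,(50,37.5,46),(378,122)),(T,(50,-37.5,46),(525,122)),(T,(-50,-37.5,46),(528,320)),(T,(-50,37.5,46),(378,321)),
(S,(-50,37.5,46),(313,268)),(S,(50,37.5,46),(470,183)),(S,(50,-37.5,46),(562,265)),(S,(-50,-37.5,46),(406,357))]
blk=[(T,(48,21,34),0),(T,(-48,21,34),0)]
b={T:[(67,322),(252,357),(238,440),(50,403)],S:[(118,112),(208,218),(130,250),(65,140)]}
L=[(-48,-21,34),(48,-21,34),(48,21,34),(-48,21,34)]
# block x axis ~ world -y : far(+x world) edge = +y_block
L=[(-48,21,34),(48,21,34),(48,-21,34),(-48,-21,34)]
block=[(n,l,p) for n in b for l,p in zip(L,b[n])]
for nm,o,q0 in(("case",case,[.35,-.28,0]),("block",block,[.3,-.12,-1.6])):
    for sel in((T,),(S,),(T,S)):
        oo=[(n,l,uncrop(n,p)) for n,l,p in o if n in sel]
        q,r=fit(oo,q0);print(nm,sel,q,np.degrees(q[2]));
    print(r)
    if nm=="block":
        for sx in(-24,24):
            print("key slot",sx,place(q,(sx,0,34)))
            for n in(T,S):
                for w,z in((34,62),(22,82),(22,46)):
                    print(n,w,z,((proj(n,place(q,[(sx-w/2,0,z),(sx+w/2,0,z)]))-OFF[n])*5.3).round().tolist())
for n in(T,S):
    im=cv2.imread(f"pics/{n}0.png");
    x0,y0,x1,y1={T:(370,205,395,235),S:(370,255,400,285)}[n]
    hsv=cv2.cvtColor(im,cv2.COLOR_BGR2HSV)[y0:y1,x0:x1]
    print(n);print(hsv[::3,::3,1]);print(hsv[::3,::3,2])
p=ray(T,uncrop(T,(674,152)),.058);print("cyl",p,ray(S,uncrop(S,(634,347)),.058))
print("floor centre",ray(T,uncrop(T,(454,228)),.024), "mouth S",ray(S,uncrop(S,(439,262)),.046))
E
python3 m1.py
```

```text
case ('top',) [ 0.5214 -0.2786  0.0193] 1.1082437367700448
case ('scene',) [ 0.5197 -0.2839  0.051 ] 2.9225570096466154
case ('top', 'scene') [ 0.5212 -0.2803  0.032 ] 1.8361549742585779
[[ 0.1376  0.4127]
 [ 0.6179  0.0779]
 [ 1.1113 -0.1046]
 [ 0.7935  0.0599]
 [-1.0374 -1.2753]
 [-0.0811 -0.7044]
 [ 0.779  -0.6074]
 [-0.797  -1.4893]]
block ('top',) [ 0.4399 -0.1307 -1.7405] -99.72548583537038
block ('scene',) [ 0.4365 -0.1312 -1.6616] -95.20303673939071
block ('top', 'scene') [ 0.4395 -0.131  -1.7268] -98.93757439495975
[[-0.2435  0.2821]
 [ 0.5683 -0.0436]
 [ 0.3497 -0.0894]
 [-0.1016  0.5437]
 [ 2.9195 -0.4624]
 [ 0.0299  0.672 ]
 [ 0.0352 -0.6252]
 [-1.2827 -1.3958]]
key slot -24 [[ 0.4432 -0.1073  0.034 ]]
top 34 62 [[63.0, 357.0], [132.0, 369.0]]
top 22 82 [[71.0, 353.0], [117.0, 361.0]]
top 22 46 [[79.0, 364.0], [123.0, 371.0]]
scene 34 62 [[96.0, 85.0], [122.0, 124.0]]
scene 22 82 [[98.0, 61.0], [115.0, 86.0]]
scene 22 46 [[102.0, 116.0], [119.0, 141.0]]
key slot 24 [[ 0.4357 -0.1547  0.034 ]]
top 34 62 [[161.0, 374.0], [230.0, 386.0]]
top 22 82 [[170.0, 371.0], [216.0, 37
[... 1266 characters left out ...]
9  65  52]
 [ 79  96 139 145 146 144 143 122  74  67]
 [ 71  92 110 141 143 139 114  87  79  76]
 [ 66  70  79  99 105  96  86  79  78  80]]
[[ 83 240 240 241 240 240 207 182 189 190]
 [218 240 241 241 242 240 240 231 180 190]
 [240 240 240 238 210 227 227 231 235 156]
 [240 240 235 217 223 125 172 228 240 239]
 [240 240 214 230 180 223 184 177 240 240]
 [240 241 147 174 211 180 119 124 241 240]
 [240 240 134 127 124 122 120 117 241 241]
 [240 233 114 120 124 119 118 142 241 240]
 [241 238 201 123 123 123 181 241 240 241]
 [241 240 241 231 221 237 240 241 241 240]]
cyl [ 0.5558 -0.3874  0.058 ] [ 0.5542 -0.3893  0.058 ]
floor centre [ 0.522  -0.2808  0.024 ] mouth S [ 0.5219 -0.2812  0.046 ]
```

```bash
cat > m2.py <<'E'
from h import *
from scipy.optimize import minimize
np.set_printoptions(precision=4,suppress=True)
T,S="top","scene";K=6
def mask(n,box,fn,tag=None,hull=True,img=None):
    im=cv2.imread(f"pics/{n}0.png") if img is None else img
    x0,y0,x1,y1=box
    a=cv2.resize(im[y0:y1,x0:x1],None,fx=K,fy=K,interpolation=cv2.INTER_CUBIC)
    a=cv2.GaussianBlur(a,(0,0),2.5)
    m=fn(a.astype(float),cv2.cvtColor(a,cv2.COLOR_BGR2HSV).astype(float)).astype(np.uint8)
    m=cv2.morphologyEx(m,cv2.MORPH_OPEN,np.ones((5,5)))
    k,l,st,_=cv2.connectedComponentsWithStats(m);i=1+st[1:,4].argmax();m=(l==i).astype(np.uint8)
    if hull:
        c=np.vstack(cv2.findContours(m,0,2)[0]);h=cv2.convexHull(c);m[:]=0;cv2.fillPoly(m,[h],1)
    if tag: cv2.imwrite("pics/dbg_%s_%s.png"%(tag,n),np.where(m[...,None]>0,a,a//3))
    return n,box,m
def sil(n,box,P):
    p=((proj(n,P)-box[:2]+.5)*K-.5)
    m=np.zeros(((box[3]-box[1])*K,(box[2]-box[0])*K),np.uint8)
    cv2.fillPoly(m,[np.round(cv2.convexHull(p.astype(np.float32))*16).astype(np.int32)],1,shift=4);return m
def solve(ms,L,q0):
    f=lambda q:sum((sil(n,b,place(q,L))^m).sum()/m.sum() for n,b,m in ms)
    q=q0
    for d in(.006,.002):
        q=minimize(f,q,method="Nelder-Mead",options=dict(initial_simplex=np.array([q]+[np.array(q)+d*np.eye(3)[i]*(1,1,10)[i] for i in range(3)]),xatol=2e-5,fatol=1e-5)).x
    return q,f(q)
def box3(a,b,z0,z1): return np.array([(x,y,z) for x in(-a,a) for y in(-b,b) for z in(z0,z1)])
t=np.linspace(0,2*np.pi,60)
def oval(z0,z1): return np.vstack([np.c_[np.cos(t)*15+np.sign(np.cos(t))*8,np.sin(t)*15,0*t+z] for z in(z0,z1)])
if __name__=="__main__":
    dark=lambda a,h:(h[...,2]<125)&(h[...,1]<90)
    jobs={"case":(box3(50,37.5,18,46),[.521,-.28,.02],{T:(315,200,365,262),S:(318,230,378,278)},dark),
    "cyl":(oval(18,58),[.555,-.388,0],{T:(370,203,395,235),S:(370,255,400,286)},lambda a,h:(h[...,1]>108)),
    "block":(box3(48,21,0,34),[.4395,-.131,-1.73],{T:(255,240,310,280),S:(270,212,310,260)},lambda a,h:(a[...,2]-a[...,1]>35)&(h[...,2]<150))}
    for nm,(L,q0,bx,fn) in jobs.items():
        ms=[mask(n,bx[n],fn,nm,hull=True) for n in(T,S)]
        for sel in([0],[1],[0,1]):
            q,e=solve([ms[i] for i in sel],L,q0);print(nm,sel,q,"%.1f deg"%np.degrees(q[2]),"%.3f"%e)
    a=[cv2.resize(cv2.imread(f"pics/dbg_{k}_{n}.png"),(260,290)) for n in(T,S) for k in jobs]
    cv2.imwrite("pics/dbg.png",np.vstack([np.hstack(a[:3]),np.hstack(a[3:])]))
E
python3 m2.py
```

```text
case [0] [ 0.522  -0.2778 -0.0052] -0.3 deg 0.073
case [1] [ 0.524  -0.2773  0.0476] 2.7 deg 0.217
case [0, 1] [ 0.523  -0.2778  0.0079] 0.5 deg 0.295
cyl [0] [ 0.5554 -0.3878  0.0271] 1.6 deg 0.080
cyl [1] [ 0.5549 -0.3891 -0.015 ] -0.9 deg 0.030
cyl [0, 1] [ 0.5557 -0.3882 -0.016 ] -0.9 deg 0.130
block [0] [ 0.4434 -0.1282 -1.8088] -103.6 deg 3.662
block [1] [ 0.4424 -0.1014 -2.0825] -119.3 deg 3.474
block [0, 1] [ 0.4451 -0.1233 -1.9235] -110.2 deg 7.725
```

View pics/dbg.png

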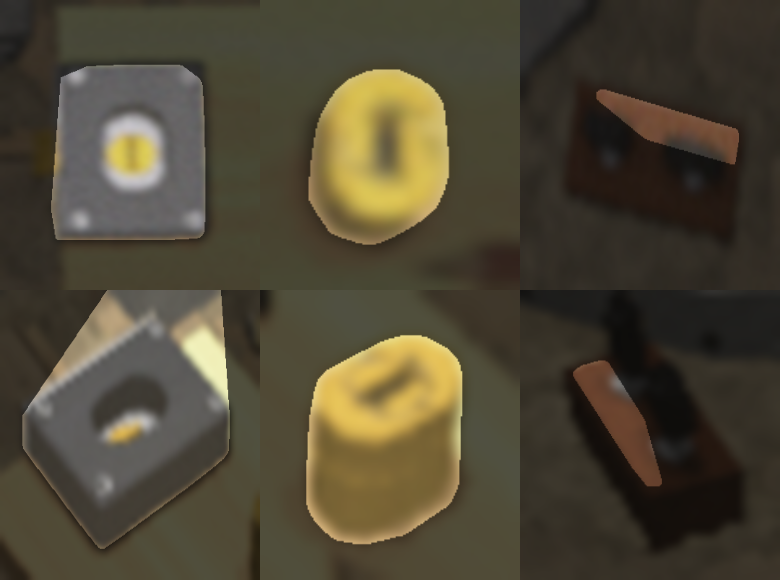

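The debug crop shows a clean cylinder segmentation: pose (0.5555, -0.388), yaw about 0. The case is usable in the top view, with its centre at about (0.5215, -0.279); the block masks failed, so its corner fit stands. I'm moving now, on an arc in front of the saw.

```bash
python3 -m creep '[{"hand":100,"xyz":[21,-38.2,0],"yaw":13.3},{"hand":100,"xyz":[21,-38.2,0],"yaw":13.3},{"hand":100,"xyz":[21,-38.2,0],"yaw":13.3},{"hand":100,"xyz":[21,-38.2,0],"yaw":13.3},{"hand":100,"xyz":[21,-38.2,0],"yaw":13.3},{"hand":100,"xyz":[21,-38.2,0],"yaw":13.3},{"hand":100,"xyz":[21,-38.2,0],"yaw":13.3},{"hand":100,"xyz":[21,-38.2,0],"yaw":13.3},{"hand":100,"xyz":[21,-38.2,0],"yaw":13.3},{"hand":100,"xyz":[29,-53.2,0],"yaw":13.3},{"hand":100,"xyz":[29,-53.2,0],"yaw":13.3},{"hand":100,"xyz":[29,-53.2,0],"yaw":13.3}]'
```

```text
time: 1.3
ee_pos: [0.4309, 0.1162, 0.2445]
orientation: [3.141, 0.0, 3.141]
ft_force: [0.6, 1.3, 0.2]
gripper_width: 0.087
finger_force: 0.0
```

```bash
cat > m3.py <<'E'
from h import *
im=cv2.imread("pics/top0.png").astype(float)
# door long edges: yellow vs bench, subpixel by column gradient; b channel contrast
def edge(ch,c0,c1,r0,r1,z):
    P=[]
    for c in range(c0,c1):
        g=np.abs(np.diff(cv2.GaussianBlur(im[r0:r1,c-1:c+2,ch].mean(1)[:,None],(1,5),0)[:,0]))
        i=g.argmax();w=g[max(i-2,0):i+3];r=r0+.5+(np.arange(max(i-2,0),max(i-2,0)+len(w))*w).sum()/w.sum()
        P.append(ray("top",(c,r),z)[:2])
    P=np.array(P);k=np.polyfit(P[:,1],P[:,0],1)
    d=np.abs(np.polyval(k,P[:,1])-P[:,0]);P=P[d<2*np.median(d)+1e-4];k=np.polyfit(P[:,1],P[:,0],1)
    return np.degrees(np.arctan(-k[0])),np.polyval(k,-.28),len(P)
for ch in(1,2):
    print(edge(ch,330,420,196,207,.018),edge(ch,330,420,260,272,.018))
print("case",edge(1,330,350,207,220,.046),edge(1,330,352,245,256,.032))
E
python3 m3.py
```

```text
(np.float64(1.6247675582121908), np.float64(0.6120670796568357), 79) (np.float64(1.9557314562087182), np.float64(0.4332459837527238), 84)
(np.float64(1.627747527706593), np.float64(0.6121914769647077), 81) (np.float64(1.8848848901960447), np.float64(0.43308188833515093), 82)
case (np.float64(1.9674173025231685), np.float64(0.5717374678032208), 18) (np.float64(2.1063905097270617), np.float64(0.4690138327802793), 22)
```

```bash
python3 -m creep '[{"hand":100,"xyz":[1.4,-11.6,0],"yaw":0},{"hand":100,"xyz":[1.4,-11.6,0],"yaw":0},{"hand":100,"xyz":[2.9,-26.6,0],"yaw":0},{"hand":100,"xyz":[2.9,-26.6,0],"yaw":0},{"hand":100,"xyz":[2.9,-26.6,0],"yaw":0},{"hand":100,"xyz":[12.45,-50.4,-4],"yaw":0},{"hand":100,"xyz":[12.45,-50.4,-4],"yaw":0},{"hand":100,"xyz":[12.45,-50.4,-4],"yaw":0},{"hand":100,"xyz":[12.45,-50.4,-4],"yaw":0},{"hand":100,"xyz":[12.45,-50.4,-4],"yaw":0},{"hand":100,"xyz":[12.45,-50.4,-4],"yaw":0},{"hand":100,"xyz":[12.45,-50.4,-4],"yaw":0}]'
```

```text
time: 2.5
ee_pos: [0.5535, -0.39, 0.2023]
orientation: [-3.139, -0.004, 3.136]
ft_force: [0.0, -0.0, -0.1]
gripper_width: 0.087
finger_force: 0.0
```

```bash
python3 -m creep '[{"hand":100,"xyz":[0,0,-5],"yaw":-90},{"hand":100,"xyz":[0,0,-9],"yaw":-90},{"hand":100,"xyz":[0,0,-9],"yaw":-90},{"hand":100,"xyz":[0,0,-9],"yaw":-90},{"hand":100,"xyz":[0,0,-9],"yaw":-90},{"hand":100,"xyz":[0,0,-9],"yaw":-90},{"hand":100,"xyz":[0,0,-9],"yaw":-90},{"hand":100,"xyz":[0,0,-9],"yaw":-90},{"hand":100,"xyz":[0,0,-9],"yaw":-90},{"hand":100,"xyz":[0,0,-9],"yaw":-90},{"hand":100,"xyz":[0,0,-9],"yaw":-90},{"hand":100,"xyz":[0,0,-9],"yaw":-90}]'
```

```text
time: 3.7
ee_pos: [0.5553, -0.3844, 0.1143]
orientation: [-3.141, -0.001, 1.571]
ft_force: [-0.4, 0.7, 0.5]
gripper_width: 0.0873
finger_force: 0.0
```

```bash
python3 -m creep '[{"hand":100,"xyz":[0,-0.35,-2.5],"yaw":0},{"hand":100,"xyz":[0,-0.35,-4.8],"yaw":0},{"hand":100,"xyz":[0,-0.35,-4.8],"yaw":0},{"hand":100,"xyz":[0,-0.35,-4.8],"yaw":0}]'
```

```text
time: 4.1
ee_pos: [0.5551, -0.3888, 0.0668]
orientation: [-3.141, -0.001, 1.572]
ft_force: [0.1, -0.4, 0.3]
gripper_width: 0.0871
finger_force: 0.0
```

```bash
python3 -m creep '[{"hand":50,"xyz":[0,0,0],"yaw":0},{"hand":50,"xyz":[0,0,0],"yaw":0},{"hand":50,"xyz":[0,0,0],"yaw":0},{"hand":50,"xyz":[0,0,0],"yaw":0},{"hand":50,"xyz":[0,0,0],"yaw":0},{"hand":50,"xyz":[0,0,0],"yaw":0}]'
```

```text
time: 4.7
ee_pos: [0.5553, -0.3894, 0.0667]
orientation: [3.141, 0.0, 1.57]
ft_force: [1.3, -0.1, 0.1]
gripper_width: 0.048
finger_force: 0.7
```

```bash
python3 -m creep '[{"hand":50,"xyz":[0,0,0],"yaw":0},{"hand":50,"xyz":[0,0,0],"yaw":0},{"hand":50,"xyz":[0,0,0],"yaw":0}]'
```

```text
time: 5.0
ee_pos: [0.5556, -0.3893, 0.0667]
orientation: [3.141, 0.0, 1.571]
ft_force: [0.7, -0.0, 0.1]
gripper_width: 0.045
finger_force: 30.0
```

```bash
python3 -m creep '[{"hand":100,"xyz":[0,0,0],"yaw":0},{"hand":100,"xyz":[0,0,0],"yaw":0},{"hand":100,"xyz":[0,0,0],"yaw":0},{"hand":100,"xyz":[0,0,0],"yaw":0},{"hand":100,"xyz":[0,0,0],"yaw":0}]' && python3 -m creep '[{"hand":100,"xyz":[0,0,0],"yaw":90},{"hand":100,"xyz":[0,0,0],"yaw":90},{"hand":100,"xyz":[0,0,0],"yaw":90},{"hand":100,"xyz":[0,0,0],"yaw":90},{"hand":100,"xyz":[0,0,0],"yaw":90},{"hand":100,"xyz":[0,0,0],"yaw":90},{"hand":100,"xyz":[0,0,0],"yaw":90},{"hand":100,"xyz":[0,0,0],"yaw":90},{"hand":100,"xyz":[0,0,0],"yaw":90},{"hand":100,"xyz":[0,0,0],"yaw":90},{"hand":100,"xyz":[0,0,0],"yaw":90},{"hand":100,"xyz":[0,0,0],"yaw":90}]'
```

```text
time: 5.5
ee_pos: [0.5549, -0.3894, 0.0665]
orientation: [-3.141, -0.0, 1.57]
ft_force: [0.5, -0.2, 0.7]
gripper_width: 0.0771
finger_force: 0.0
time: 6.7
ee_pos: [0.5549, -0.3896, 0.0667]
orientation: [3.141, 0.0, 3.141]
ft_force: [-0.9, 0.3, 0.6]
gripper_width: 0.0868
finger_force: 0.0
```

```bash
python3 -m creep '[{"hand":25,"xyz":[0,0,0],"yaw":0},{"hand":25,"xyz":[0,0,0],"yaw":0},{"hand":25,"xyz":[0,0,0],"yaw":0},{"hand":25,"xyz":[0,0,0],"yaw":0},{"hand":25,"xyz":[0,0,0],"yaw":0},{"hand":25,"xyz":[0,0,0],"yaw":0},{"hand":25,"xyz":[0,0,0],"yaw":0},{"hand":25,"xyz":[0,0,0],"yaw":0},{"hand":25,"xyz":[0,0,0],"yaw":0},{"hand":25,"xyz":[0,0,0],"yaw":0},{"hand":25,"xyz":[0,0,0],"yaw":0}]'
```

```text
time: 7.8
ee_pos: [0.5553, -0.3889, 0.0666]
orientation: [3.141, 0.0, 3.141]
ft_force: [0.1, 2.5, 0.7]
gripper_width: 0.0297
finger_force: 30.0
```

```bash
python3 -m creep '[{"hand":25,"xyz":[0,0,2],"yaw":0},{"hand":25,"xyz":[0,0,5],"yaw":0},{"hand":25,"xyz":[0,0,5],"yaw":1.8},{"hand":25,"xyz":[-1.7,5.5,5],"yaw":1.8},{"hand":25,"xyz":[-1.7,5.5,5],"yaw":1.8},{"hand":25,"xyz":[-3.3,10.9,5],"yaw":1.8},{"hand":25,"xyz":[-3.3,10.9,5],"yaw":1.8},{"hand":25,"xyz":[-3.3,10.9,4],"yaw":1.8},{"hand":25,"xyz":[-3.3,10.9,4],"yaw":1.8},{"hand":25,"xyz":[-3.3,10.9,4],"yaw":1.8}]'
cat > m4.py <<'E'
from h import *
im=cv2.imread("pics/top0.png").astype(float)
P=[]
for r in range(216,248):
    g=np.abs(np.diff(cv2.GaussianBlur(im[r-1:r+2,348:362].mean((0,2))[None],(5,1),0)[0]))
    i=g.argmax();s=slice(max(i-2,0),i+3);w=g[s];c=348.5+(np.arange(14)[s][:len(w)]*w).sum()/w.sum()
    P.append(ray("top",(c,r),.046)[:2])
P=np.array(P);k=np.polyfit(P[:,0],P[:,1],1);print("right edge y at x=.522",np.polyval(k,.522),"yaw",np.degrees(np.arctan(k[0])))
E
python3 m4.py
python3 - <<'E'
from cell import arm
import cv2,numpy as np
a=arm.grab_frame("top");b=arm.grab_frame("scene");cv2.imwrite("pics/top1.png",a);cv2.imwrite("pics/scene1.png",b)
f=lambda x:cv2.resize(x,(400,400),interpolation=cv2.INTER_CUBIC)
cv2.imwrite("pics/c1.png",np.hstack([f(a[195:265,310:380]),f(b[210:280,315:385])]))
E
```

```text
time: 8.8
ee_pos: [0.5215, -0.2816, 0.106]
orientation: [-3.141, -0.001, -3.112]
ft_force: [-0.3, -0.8, -2.8]
gripper_width: 0.0296
finger_force: 30.0
right edge y at x=.522 -0.3173898475157123 yaw 1.99553576635978
```

View pics/c1.png

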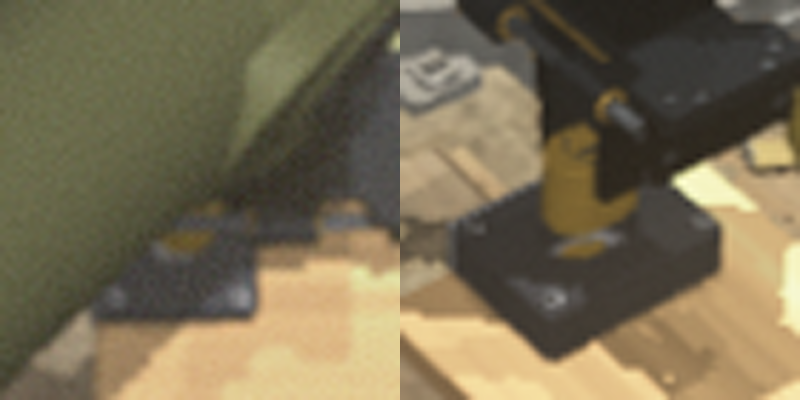

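The crop shows the cylinder held upright just above the pocket. Edge fits put the pocket at about (0.522, -0.2805), so I'm lowering with force checks.

```bash
python3 -m creep '[{"hand":25,"xyz":[0.05,0.05,-0.6],"yaw":0},{"hand":25,"xyz":[0.05,0.05,-1.2],"yaw":0},{"hand":25,"xyz":[0.05,0.05,-1.5],"yaw":0},{"hand":25,"xyz":[0.05,0.05,-1.5],"yaw":0}]'
```

```text
time: 9.3
ee_pos: [0.5221, -0.2797, 0.0908]
orientation: [3.141, -0.001, -3.111]
ft_force: [0.4, 0.6, -2.7]
gripper_width: 0.0299
finger_force: 30.0
```

```bash
python3 -m creep '[{"hand":25,"xyz":[0,-0.05,-0.3],"yaw":0},{"hand":25,"xyz":[0,-0.05,-0.6],"yaw":0},{"hand":25,"xyz":[0,-0.05,-0.6],"yaw":0}]'
```

```text
time: 9.6
ee_pos: [0.5224, -0.2802, 0.0852]
orientation: [3.141, -0.001, -3.111]
ft_force: [-1.0, 0.1, -2.0]
gripper_width: 0.0301
finger_force: 30.0
```

Still free. I'll continue to the floor (TCP z ≈ 0.0726).

```bash
python3 -m creep '[{"hand":25,"xyz":[0,0,-0.3],"yaw":0},{"hand":25,"xyz":[0,0,-0.6],"yaw":0},{"hand":25,"xyz":[0,0,-0.8],"yaw":0},{"hand":25,"xyz":[0,0,-0.8],"yaw":0}]'
```

```text
time: 10.0
ee_pos: [0.5225, -0.2802, 0.0772]
orientation: [3.141, -0.0, -3.111]
ft_force: [0.3, 0.4, -3.5]
gripper_width: 0.0297
finger_force: 30.0
```

```bash
python3 -m creep '[{"hand":25,"xyz":[0,0,-0.3],"yaw":0},{"hand":25,"xyz":[0,0,-0.5],"yaw":0},{"hand":25,"xyz":[0,0,-0.5],"yaw":0},{"hand":25,"xyz":[0,0,-0.5],"yaw":0}]'
```

```text
time: 10.4
ee_pos: [0.5226, -0.2802, 0.0726]
orientation: [3.141, 0.0, -3.111]
ft_force: [-0.2, 1.5, -2.0]
gripper_width: 0.0296
finger_force: 30.0
```

```bash
python3 -m creep '[{"hand":25,"xyz":[0,0,-0.1],"yaw":0},{"hand":25,"xyz":[0,0,-0.2],"yaw":0},{"hand":25,"xyz":[0,0,-0.2],"yaw":0},{"hand":25,"xyz":[0,0,-0.2],"yaw":0}]'
```

```text
time: 10.8
ee_pos: [0.5227, -0.2803, 0.0725]
orientation: [3.14, 0.001, -3.111]
ft_force: [-3.7, 3.7, 11.8]
gripper_width: 0.0295
finger_force: 30.0
```

```bash
python3 -m creep '[{"hand":55,"xyz":[0,0,0.2],"yaw":0},{"hand":55,"xyz":[0,0,0.2],"yaw":0},{"hand":55,"xyz":[0,0,0.2],"yaw":0},{"hand":55,"xyz":[0,0,0.2],"yaw":0},{"hand":55,"xyz":[0,0,4],"yaw":0},{"hand":55,"xyz":[0,0,8],"yaw":0},{"hand":55,"xyz":[0,0,9],"yaw":-30},{"hand":45,"xyz":[-4.4,6.2,9],"yaw":-30},{"hand":45,"xyz":[-4.4,6.2,9],"yaw":-60},{"hand":45,"xyz":[-8.7,12.5,9],"yaw":-60},{"hand":45,"xyz":[-8.7,12.5,9],"yaw":-60},{"hand":45,"xyz":[-8.7,12.5,9],"yaw":-60}]'
python3 - <<'E'
from cell import arm
import cv2,numpy as np
b=arm.grab_frame("scene");cv2.imwrite("pics/scene2.png",b)
f=lambda x:cv2.resize(x,(600,600),interpolation=cv2.INTER_CUBIC)
cv2.imwrite("pics/c2.png",f(b[205:285,315:395]))
E
```

```text
time: 12.0
ee_pos: [0.4345, -0.1533, 0.1601]
orientation: [3.141, -0.002, 2.395]
ft_force: [0.0, 0.1, 0.6]
gripper_width: 0.0391
finger_force: 0.0
```

View pics/c2.png

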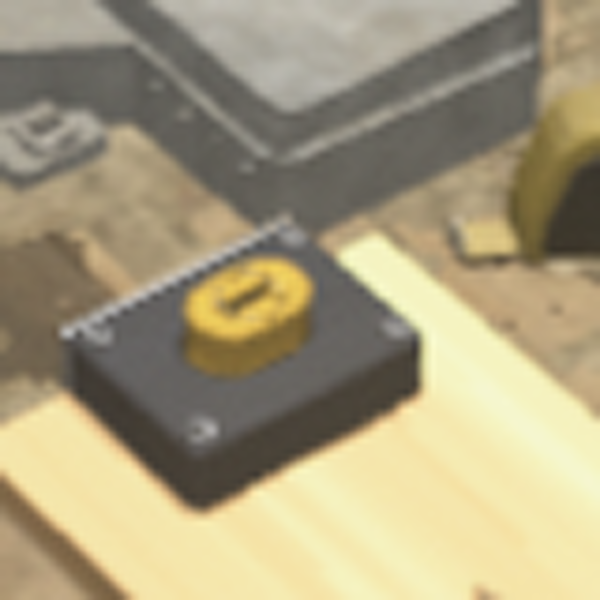

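The cylinder stands home in the pocket with its face just proud of the case. Next I line up over the round key.

```bash
python3 -m creep '[{"hand":45,"xyz":[0.1,-0.2,-1],"yaw":-56.6},{"hand":45,"xyz":[0.1,-0.2,-2],"yaw":-56.6},{"hand":45,"xyz":[0.1,-0.2,-2],"yaw":-56.6},{"hand":45,"xyz":[0.1,-0.2,-2],"yaw":-56.6},{"hand":45,"xyz":[0.1,-0.2,-2],"yaw":-56.6},{"hand":45,"xyz":[0.1,-0.2,-2],"yaw":-56.6},{"hand":45,"xyz":[0.1,-0.2,-2],"yaw":-56.6},{"hand":45,"xyz":[0.1,-0.2,-2],"yaw":-56.6},{"hand":45,"xyz":[0.1,-0.2,-2],"yaw":-56.6}]'
python3 - <<'E'
from m2 import *
# fit the key head (disc, z 62+-17) position along block x with block axis fixed, from first top/scene pictures: black mask
th=np.linspace(0,2*np.pi,40)
disc=np.vstack([np.c_[17*np.cos(th),0*th+y,62+17*np.sin(th)] for y in(-5,5)])
for n,box in((T,(282,254,302,272)),(S,(284,219,302,241))):
    for v in(60,70):
        ms=[mask(n,box,lambda a,h:h[...,2]<v,"key",hull=False)]
        q,e=solve(ms,disc,[.4357,-.1547,-1.733]);print(n,v,q,np.degrees(q[2]),e)
E
```

```text
time: 12.95
ee_pos: [0.4367, -0.1579, 0.1406]
orientation: [-3.141, -0.0, 1.413]
ft_force: [0.2, -0.8, 0.7]
gripper_width: 0.0392
finger_force: 0.0
top 60 [ 0.4372 -0.1511 -1.8038] -103.34740237372161 5.4868421052631575
top 70 [ 0.437  -0.1529 -1.7688] -101.34510322253905 0.6937244201909959
scene 60 [ 0.436  -0.1543 -1.8741] -107.37912072118515 0.5334979932077801
scene 70 [ 0.4357 -0.1531 -1.7748] -101.68806424383072 0.44415034409740606
```

```bash
python3 -m creep '[{"hand":45,"xyz":[-0.1,0.2,-3],"yaw":0},{"hand":45,"xyz":[-0.1,0.2,-5],"yaw":0},{"hand":45,"xyz":[-0.1,0.2,-7.3],"yaw":0},{"hand":45,"xyz":[-0.1,0.2,-7.3],"yaw":0},{"hand":45,"xyz":[-0.1,0.2,-7.3],"yaw":0}]'
```

```text
time: 13.45
ee_pos: [0.4354, -0.1559, 0.0678]
orientation: [-3.14, 0.001, 1.411]
ft_force: [0.2, 0.8, 0.3]
gripper_width: 0.0391
finger_force: 0.0
```

```bash
python3 -m creep '[{"hand":5,"xyz":[0,0,0],"yaw":0},{"hand":5,"xyz":[0,0,0],"yaw":0},{"hand":5,"xyz":[0,0,0],"yaw":0},{"hand":5,"xyz":[0,0,0],"yaw":0},{"hand":5,"xyz":[0,0,0],"yaw":0},{"hand":5,"xyz":[0,0,0],"yaw":0}]'
python3 - <<'E'
from cell import arm
print(arm.observe()["torque"])
E
```

```text
time: 14.05
ee_pos: [0.4366, -0.1555, 0.068]
orientation: [3.14, -0.001, 1.41]
ft_force: [1.7, -0.0, 0.7]
gripper_width: 0.0096
finger_force: 30.0
[-0.13581784 -0.55783652  0.00282176]
```

```bash
python3 -m creep '[{"hand":5,"xyz":[0,0,2],"yaw":0},{"hand":5,"xyz":[0,0,5],"yaw":0},{"hand":5,"xyz":[0,0,8],"yaw":0},{"hand":5,"xyz":[4.4,-6.3,8],"yaw":101},{"hand":5,"xyz":[4.4,-6.3,8],"yaw":101},{"hand":5,"xyz":[8.7,-12.5,8],"yaw":101},{"hand":5,"xyz":[8.7,-12.5,8],"yaw":101},{"hand":5,"xyz":[8.7,-12.5,8],"yaw":101},{"hand":5,"xyz":[8.7,-12.5,8],"yaw":101},{"hand":5,"xyz":[8.7,-12.5,8],"yaw":101},{"hand":5,"xyz":[8.7,-12.5,8],"yaw":101},{"hand":5,"xyz":[8.7,-12.5,8],"yaw":101}]'
```

```text
time: 15.25
ee_pos: [0.5219, -0.2802, 0.1469]
orientation: [-3.138, -0.005, 2.581]
ft_force: [-0.2, -0.4, -1.0]
gripper_width: 0.0095
finger_force: 30.0
```

```bash
python3 -m creep '[{"hand":5,"xyz":[0,0,-1],"yaw":33.9},{"hand":5,"xyz":[0,0,-1.8],"yaw":33.9},{"hand":5,"xyz":[0,0,-1.8],"yaw":33.9},{"hand":5,"xyz":[0,0,-1.8],"yaw":33.9},{"hand":5,"xyz":[0,0,-1.8],"yaw":33.9},{"hand":5,"xyz":[0,0,-1.8],"yaw":33.9}]';  python3 - <<'E'
from cell import arm
import cv2,numpy as np
b=arm.grab_frame("scene");cv2.imwrite("pics/scene3.png",b)
c=arm.grab_frame("top");cv2.imwrite("pics/top3.png",c)
f=lambda x:cv2.resize(x,(600,600),interpolation=cv2.INTER_CUBIC)
cv2.imwrite("pics/c3.png",f(b[205:265,318:378]))
E
```

```text
time: 15.85
ee_pos: [0.5222, -0.2803, 0.1293]
orientation: [-3.139, -0.004, -3.12]
ft_force: [-0.4, -1.5, -0.4]
gripper_width: 0.0096
finger_force: 30.0
```

View pics/c3.png

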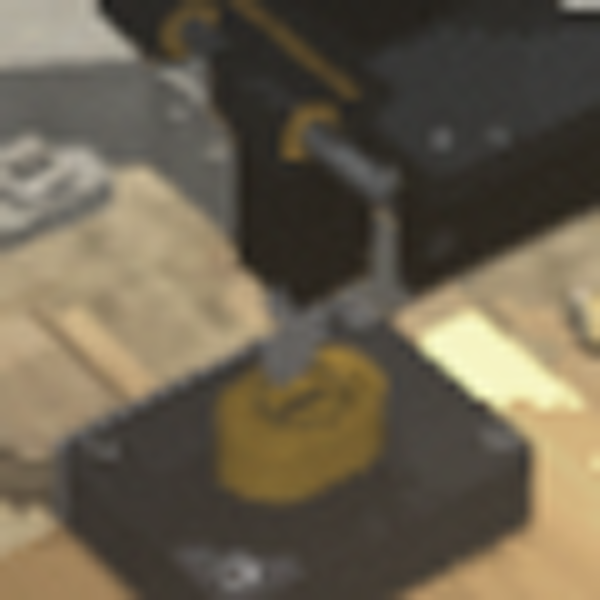

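Run:
```python
from h import *
f=lambda P:((proj("scene",np.array(P))-(318,205)+.5)*10-.5).round().tolist()
x,y=.5224,-.2803
print("face",f([[x,y,.064],[x-.0092,y,.064],[x+.0092,y,.064]]))
print("key origin, tip, bit at -8/+8 z+18mm below origin",f([[x,y,.0953],[x,y,.0718],[x-.008,y,.080],[x+.008,y,.080]]))
```

```text
face [[300.0, 390.0], [270.0, 404.0], [329.0, 376.0]]
key origin, tip, bit at -8/+8 z+18mm below origin [[302.0, 298.0], [300.0, 368.0], [275.0, 356.0], [327.0, 331.0]]
```

Run:
```python
import cv2,numpy as np
b=cv2.imread("pics/scene3.png").astype(int)
print("cols",list(range(340,358)))
for r in range(233,248): print(r,b[r,340:358,0],"|R-B",(b[r,340:358,2]-b[r,340:358,0]))
```

```text
cols [340, 341, 342, 343, 344, 345, 346, 347, 348, 349, 350, 351, 352, 353, 354, 355, 356, 357]
233 [116 123 125 107  62  47  44  30  33  28  31  38  55  72  84  90  90  77] |R-B [51 56 59 50 25 11  9 13 12 14 12 18 14 16 17  9  9 10]
234 [117 129 128 124  99  81  64  35  29  35  45  65  91  98  93  88  89  89] |R-B [56 62 63 57 34  6  8 11 14 14 14 18 15  8 11 11 10 10]
235 [115 127 131 128 110  96  81  57  49  68  75  85  90  96 102  93  86  85] |R-B [53 61 64 59 37  6  8  8  9 12 11  5  5  9 10 12 15 16]
236 [107 117 129 133 119  99  97  84  84  98  86  71  86 101 103  95  81  93] |R-B [46 56 63 65 50 17  7  5  7  4  5  6  5  4  5 13 20 34]
237 [109 118 127 132 119 104  97  99  97  92  79  59  70  88  86  75  67  92] |R-B [47 51 58 62 56 34 12  5  6  5  5  8  7  5  6  6 11 39]
238 [125 128 126 118 114 102  93  94  94  97  83  64  63  61  63  62  64  68] |R-B [50 54 52 46 36 19  7  6  6  5  6  7  8  8  7  7  8 12]
239 [130 127 106  88  96  96  95  95  96  82  64  61  62  64  62  65  64  63] |R-B [51 46 35 14  4  6  5  6  6 17 36 42 36 23 11  7  8  7]
240 [116  98  81  63  84  97  9
[... 254 characters left out ...]
 83 66 48 51 54 54 48 50 56 60 62] |R-B [ 9 16 34 49 33 13 10 26 46 64 60 67 78 72 80 72 38  9]
243 [53 51 48 49 53 68 71 58 52 49 48 50 50 47 46 50 58 63] |R-B [24 43 61 59 48 40 38 69 78 64 65 63 60 69 73 77 52  9]
244 [48 47 47 50 50 48 49 49 49 48 48 47 44 46 49 50 57 65] |R-B [51 70 72 61 61 75 70 61 47 40 54 62 52 62 72 68 40  8]
245 [48 48 49 49 49 50 46 48 49 48 49 49 47 46 50 52 56 63] |R-B [62 73 73 57 52 64 51 37 42 61 72 63 57 67 73 65 33  9]
246 [49 48 47 47 47 49 49 49 49 49 49 48 50 49 48 48 57 62] |R-B [62 74 74 64 51 45 41 56 65 66 67 62 68 75 74 62 30  9]
247 [48 50 50 48 47 49 49 49 50 51 49 49 50 49 47 45 52 61] |R-B [60 73 73 73 68 55 54 61 57 61 64 64 76 75 71 60 31 10]
```

Run:
```python
from h import *
b=cv2.imread("pics/scene3.png")[215:265,325:375];K=12
a=cv2.resize(b,None,fx=K,fy=K,interpolation=cv2.INTER_CUBIC)
a=np.clip(a.astype(float)*1.5,0,255).astype(np.uint8);o=a.copy()
x,y=.5224,-.2803;t=np.linspace(0,6.283,40)
def dr(L,col,z0):
    P=place((x,y,.031),np.array(L)+[0,0,z0]);p=((proj("scene",P)+(0,1.4)-(325,215)+.5)*K-.5)
    cv2.polylines(o,[np.round(p).astype(np.int32)],True,col,1)
dr([(9.2,3.2,0),(-9.2,3.2,0),(-9.2,-3.2,0),(9.2,-3.2,0)],(255,255,0),64)
dr(np.c_[np.cos(t)*15+np.sign(np.cos(t))*8,np.sin(t)*15,0*t],(0,255,0),64)
dr([(8,-2,-10),(8,-2,-20),(5,-2,-23.5),(-5,-2,-23.5),(-8,-2,-20),(-8,-2,-10)],(0,0,255),95.3)
dr(np.c_[7.5*np.cos(t),7.5*np.sin(t),0*t],(255,0,255),95.3)
cv2.imwrite("pics/c4.png",np.hstack([a[:,100:500],o[:,100:500]]))
```

```text
(no output)
```

View pics/c4.png

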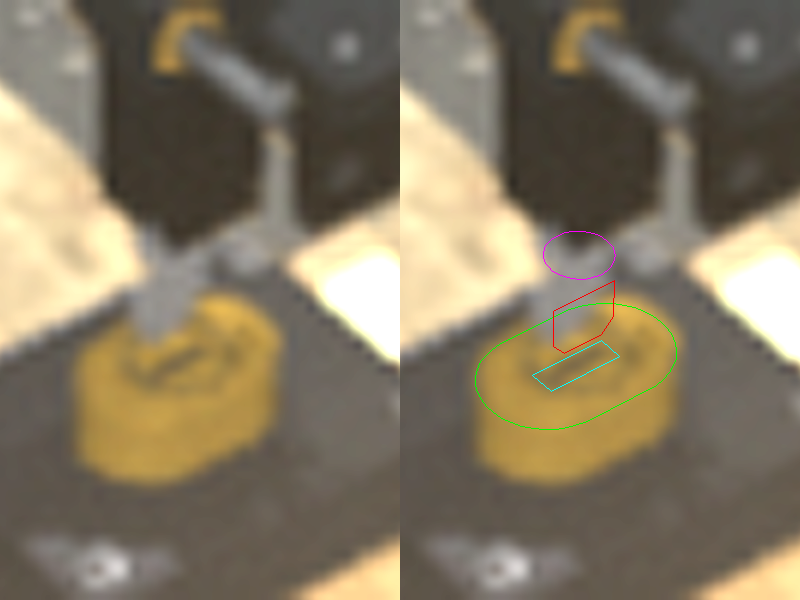

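The overlay shows the collar about where I expect it, but the blade tip sits left of and above its prediction, so the key may be tilted in the jaws. I'll check it against plain wood at two yaws.

```bash
python3 -m creep '[{"hand":5,"xyz":[0,-5,1],"yaw":0},{"hand":5,"xyz":[0,-10,0],"yaw":0},{"hand":5,"xyz":[0,-15,-1.5],"yaw":0},{"hand":5,"xyz":[0,-15,-1.5],"yaw":0},{"hand":5,"xyz":[0,-15,-1.5],"yaw":0}]'
cat > snap.py <<'E'
import sys
from cell import arm
import cv2
cv2.imwrite(f"pics/scene{sys.argv[1]}.png",arm.grab_frame("scene"));s=arm.observe();print(s["ee_pos"],s["orientation"],s["torque"])
E
python3 snap.py 5
python3 -m creep '[{"hand":5,"xyz":[0,0,0],"yaw":-90},{"hand":5,"xyz":[0,0,0],"yaw":-90},{"hand":5,"xyz":[0,0,0],"yaw":-90},{"hand":5,"xyz":[0,0,0],"yaw":-90},{"hand":5,"xyz":[0,0,0],"yaw":-90},{"hand":5,"xyz":[0,0,0],"yaw":-90},{"hand":5,"xyz":[0,0,0],"yaw":-90},{"hand":5,"xyz":[0,0,0],"yaw":-90},{"hand":5,"xyz":[0,0,0],"yaw":-90},{"hand":5,"xyz":[0,0,0],"yaw":-90},{"hand":5,"xyz":[0,0,0],"yaw":-90},{"hand":5,"xyz":[0,0,0],"yaw":-90}]'
python3 snap.py 6
python3 - <<'E'
from h import *
out=[]
for i in(5,6):
    c=proj("scene",[[.5226,-.4303,.07]])[0];x,y=np.round(c).astype(int);print(c)
    b=cv2.imread(f"pics/scene{i}.png")[y-25:y+25,x-18:x+18];out.append(cv2.resize(b,None,fx=11,fy=11,interpolation=cv2.INTER_CUBIC))
cv2.imwrite("pics/c5.png",np.hstack(out));print(out[0].shape)
E
```

```text
time: 16.45
ee_pos: [0.5208, -0.4321, 0.1134]
orientation: [-3.139, -0.006, -3.121]
ft_force: [-0.1, 1.1, -0.2]
gripper_width: 0.0093
finger_force: 30.0
[ 0.52226351 -0.43018416  0.11394173] [-3.13989127 -0.00416116 -3.11813637] [ 0.06654827 -0.05767887  0.02849842]
time: 17.7
ee_pos: [0.5243, -0.4277, 0.1148]
orientation: [-3.14, -0.004, 1.599]
ft_force: [0.3, 0.8, -0.1]
gripper_width: 0.0094
finger_force: 30.0
[ 0.52410237 -0.42810515  0.1148541 ] [-3.14011798 -0.0042251   1.6004368 ] [-0.10712246  0.03921872  0.04753475]
[385.05595018 276.88103909]
[385.05595018 276.88103909]
(550, 396, 3)
```

View pics/c5.png

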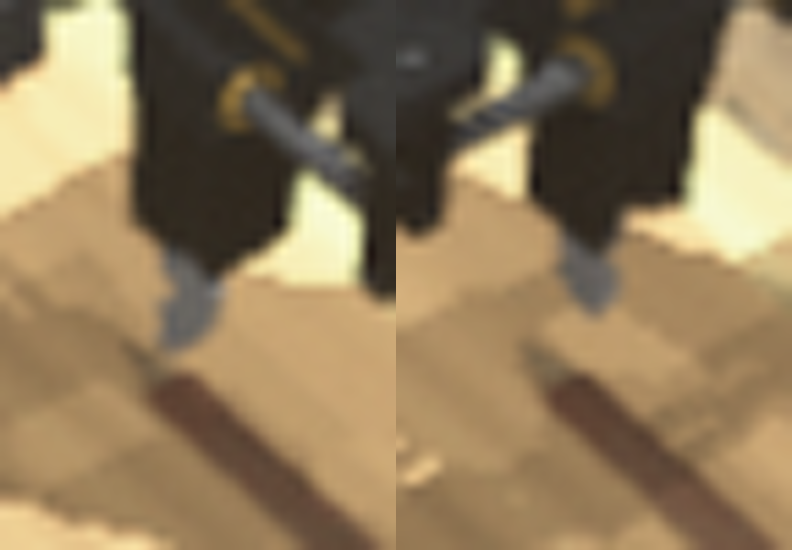

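The blade pokes out below the fingers in both views. At yaw 180 the tip is at (175,350) in the left panel, and turned 90° it's at (598,315) in the right. Next I'll fit the key's tilt and shift in the grip numerically.

```bash
cat > m5.py <<'E'
from h import *
from scipy.optimize import differential_evolution
K=6;th=np.linspace(0,2*np.pi,24,endpoint=False)
ring=lambda r,z:np.c_[r*np.cos(th),r*np.sin(th),0*th+z]
rect=lambda x,y,z:np.array([(a*x,b*y,z) for a in(-1,1) for b in(-1,1)],float)
parts=[np.vstack([ring(7.5,0),ring(7.5,4)]),np.vstack([ring(3,0),ring(3,-7)]),np.vstack([rect(8,2,-6),rect(8,2,-19.5),rect(5,1,-23.5)])]
D=[(5,(.5223,-.4302,.1139),np.radians(1.4)),(6,(.5241,-.4281,.1148),np.radians(-88.3))]
W=[]
for i,p,yw in D:
    c=np.round(proj("scene",[[p[0],p[1],p[2]-.044]])[0]).astype(int);b=(c[0]-12,c[1]-12,c[0]+12,c[1]+16)
    a=cv2.GaussianBlur(cv2.resize(cv2.imread(f"pics/scene{i}.png")[b[1]:b[3],b[0]:b[2]],None,fx=K,fy=K,interpolation=cv2.INTER_CUBIC),(0,0),2).astype(int)
    m=(a[...,2]-a[...,0]<22)&(a[...,0]>52);dark=(a[...,0]<=60)&(a.max(2)<75)
    k,l,st,_=cv2.connectedComponentsWithStats(m.astype(np.uint8));m=l==1+st[1:,4].argmax()
    W.append((i,p,yw,b,m,dark))
def sil(q,w):
    al,be,s,h,du,dv=q;_,p,yw,b,m,d=w
    Rx=cv2.Rodrigues(np.array([al,0,0.]))[0];Ry=cv2.Rodrigues(np.array([0,be,0.]))[0];Rz=cv2.Rodrigues(np.array([0,0,yw]))[0]
    o=np.zeros(m.shape,np.uint8)
    for P in parts:   # pivot at head centre, 28 above origin
        X=((P-[0,0,28])@(Rx@Ry).T+[s,0,-6+h])/1000@Rz.T+p
        u=(proj("scene",X)+(du,dv)-b[:2]+.5)*K-.5
        cv2.fillPoly(o,[np.round(cv2.convexHull(u.astype(np.float32))*8).astype(np.int32)],1,shift=3)
    return o>0
def f(q): return sum(((sil(q,w)^w[4])&~w[5]).sum()/w[4].sum() for w in W)+.02*(((q[4])/.7)**2+((q[5]-.7)/.7)**2)+.02*(q[0]/.03)**2
if __name__=="__main__":
    for w in W: print(w[4].sum(),w[5].sum())
    for seed in(0,1):
        r=differential_evolution(f,[(-.1,.1),(-.5,.5),(-6,6),(-6,6),(-2,2),(-2,2)],seed=seed,maxiter=120,popsize=15)
        print("alpha %.3f beta %.3f s %.2f h %.2f du %.2f dv %.2f"%tuple(r.x),"cost %.3f"%r.fun)
    print("untilted",f(np.array([0,0,0,0,0,.7])))
E
python3 m5.py
```

```text
1013 4755
693 3785
alpha -0.020 beta -0.021 s -5.96 h 4.78 du 0.33 dv 0.54 cost 1.156
alpha -0.031 beta 0.017 s -5.48 h 4.92 du 0.67 dv 0.66 cost 1.156
untilted 2.054826932418245
```

```bash
cat > asc.py <<'E'
from m5 import *
A=sil(np.array([0,0,-5.5,4.9,.5,.6]),W[0]);
for w,t in((W[0],0),(W[1],1)):
    q1=sil(np.array([0,0,-5.5,4.9,.5,.6]),w);q0=sil(np.array([0,0,0,0,0,.7]),w)
    for r in range(30,168,4):
        row=lambda m,ch:"".join(ch if m[r,c] else "." for c in range(0,m.shape[1],3))
        o="".join("#" if w[4][r,c] else "d" if w[5][r,c] else "." for c in range(0,w[4].shape[1],3))
        print(o,row(q0,"0"),row(q1,"1"))
    print()
E
python3 asc.py
```

```text
.............ddddddddddddddddddddddddddd........ ................................................ ................................................
.............ddddddddddddddddddddddddddd........ ................................................ ................................................
..............dddddddddddddddddddddddddd........ ................................................ ....................1111111.....................
..............dddddddddddddddddddddddddd........ ......................0000000................... ..................11111111111...................
................ddddddddddddddddddddddd......... ....................00000000000................. .................1111111111111..................
.................dddddddddddddddddddd........... ...................0000000000000................ .................1111111111111..................
...................ddddddddddddddddd............ ...................0000000000000................ .................1111111111111..................
...................##dddddddddddd............... ...................000
[... 8490 characters left out ...]
.............. ................................................ ................................................
................................................ ................................................ ................................................
................................................ ................................................ ................................................
................................................ ................................................ ................................................
................................................ ................................................ ................................................
```

```bash
cat > m6.py <<'E'
import m5
from m5 import *
def setp(e,zt,zn): m5.parts[1]=np.vstack([ring(3,0),ring(3,-zn-1)]);m5.parts[2]=np.vstack([rect(8,2,-zn),rect(8,2,-zt),rect(e,1,-23.5)])
def g(q):
    setp(*q[6:9]);return f(q[:6])
def run(bnd,name):
    r=differential_evolution(g,bnd,seed=0,maxiter=120,popsize=12,tol=1e-4);print(name,np.round(r.x,3),"%.3f"%r.fun);return r.x
z=(-1e-6,1e-6);sh=[(.5,7),(12,21),(5,11)]
run([z,z,(-7,7),z,(-2,2),(-2,2)]+sh,"shift")
run([z,(-.35,.35),z,z,(-2,2),(-2,2)]+sh,"tilt")
q=run([z,(-.35,.35),(-7,7),(-2,2),(-2,2),(-2,2)]+sh,"all")
setp(*q[6:9])
for w in W:
    q1=sil(q[:6],w)
    for r in range(50,118,4):
        print("".join("#" if w[4][r,c] else "d" if w[5][r,c] else "." for c in range(30,108,3)),"".join("1" if q1[r,c] else "." for c in range(30,108,3)))
E
python3 m6.py
```

```text
shift [ 0.     0.    -5.233  0.     0.622 -0.034  3.43  12.004 10.948] 0.723
tilt [ 0.     0.105 -0.    -0.     0.366 -0.035  3.815 12.016 10.964] 0.859
all [-0.    -0.039 -6.397  1.852  0.452  0.323  3.34  12.109 10.998] 0.688
.......ddddddddddddddddddd .......1111111111111......
.........ddddddddddddddddd .......1111111111111......
.........##dddddddddddd... .......1111111111111......
.........#####ddddddd..... .......1111111111111......
.........######ddddd...... .......1111111111111......
..........######dd........ .........111111111........
..........########........ ..........111111111.......
...........#######........ ..........111111111.......
...........#######........ .........111111111........
..........#######......... .......11111111111........
.........########......... .......1111111111.........
.........#######.......... ........11111111..........
.........#######.......... .........1111111..........
.........######........... .........11111............
.........####............. ...........1..............
.......................... ..........................
........
[... 263 characters left out ...]
.........######.......... ........11111111..........
.........#######.......... .........11111111.........
.........########......... .........1111111111.......
..........########........ ..........111111111.......
..........########........ ..........11111111........
...........#######........ ...........111111.........
............#####......... ............1111..........
..............#........... ..............1...........
.......................... ..........................
.......................... ..........................
.......................... ..........................
.......................... ..........................
.......................... ..........................
```

The fits agree that the blade sits about 4–5 mm toward -x of the jaw centre, and that the tip has a long taper. I'll go back with an x correction of +4 mm and feel for the keyhole by force.

```bash
python3 -m creep '[{"hand":5,"xyz":[0,0,2],"yaw":90},{"hand":5,"xyz":[0,0,2.5],"yaw":90},{"hand":5,"xyz":[0.4,5,2.5],"yaw":90},{"hand":5,"xyz":[0.4,10,2.5],"yaw":90},{"hand":5,"xyz":[0.4,15,2.5],"yaw":90},{"hand":5,"xyz":[0.4,15,2.5],"yaw":90},{"hand":5,"xyz":[0.4,15,2.5],"yaw":90},{"hand":5,"xyz":[0.4,15,2.5],"yaw":90},{"hand":5,"xyz":[0.4,15,2.5],"yaw":90},{"hand":5,"xyz":[0.4,15,2.5],"yaw":90},{"hand":5,"xyz":[0.4,15,1.5],"yaw":90},{"hand":5,"xyz":[0.4,15,1.5],"yaw":90}]'; python3 snap.py 7
python3 - <<'E'
from h import *
# reference: compare tip seen now with keyhole, numerically: gray blade mask in px
b=cv2.imread("pics/scene7.png").astype(int)
for r in range(232,250): print(r,"".join("#" if (b[r,c,2]-b[r,c,0]<22 and b[r,c,0]>66) else "b" if b[r,c,2]-b[r,c,0]>45 and b[r,c,2]>105 else "k" if b[r,c,2]-b[r,c,0]>45 else "." for c in range(334,366)))
E
```

```text
time: 18.95
ee_pos: [0.5263, -0.2789, 0.1292]
orientation: [-3.141, -0.003, -3.114]
ft_force: [-0.9, 0.8, -0.9]
gripper_width: 0.0098
finger_force: 30.0
[ 0.52645128 -0.27930171  0.12956681] [-3.140252   -0.00314496 -3.11589544] [ 0.05869735 -0.0313512  -0.03515972]
232 bbbbbbbbbbb..........####.......
233 bbbbbbbbbbb.#.....#########.....
234 bbbbbbbbbbb.##...#########..bbbb
235 bbbb.bbbbbb.###.########..bbbbbb
236 bbbbb.bbbbbb.##########.bbbbbbbb
237 bbbbbbbbbbb..####.####..bbbbbbbb
238 bbbbbbbbbb.######......#.bbbbbbb
239 bbbbbbb..########.........bbbbbb
240 bbbbb..##..#####bbbb.......bbbbb
241 bbb..##.....##..bbbbb......#bbbb
242 b..##....kbb..bbbbbbbb.......bbb
243 .##.....bbbbbbbbbbbbbb.......#.b
244 #.....kbbbbbbbk.kbkbbb........#.
245 ......bbbkkbk..bbbkbbb..........
246 ......bbbbkk.kbbbbbbbb..........
247 ......bbbbbkkbbbbbbbbk.........#
248 ......bbbbbbbbbbbbbbbk.........#
249 ......kbbbbbbbbbbbbbbk..........
```

```bash
python3 -m creep '[{"hand":5,"xyz":[0,-0.1,-0.4],"yaw":0.3},{"hand":5,"xyz":[0,-0.1,-0.8],"yaw":0.3},{"hand":5,"xyz":[0,-0.1,-0.9],"yaw":0.3},{"hand":5,"xyz":[0,-0.1,-0.9],"yaw":0.3}]'; python3 -m creep '[{"hand":5,"xyz":[0,0,-0.1],"yaw":0},{"hand":5,"xyz":[0,0,-0.2],"yaw":0},{"hand":5,"xyz":[0,0,-0.2],"yaw":0}]'
```

```text
time: 19.4
ee_pos: [0.5265, -0.2813, 0.1203]
orientation: [-3.139, -0.004, -3.111]
ft_force: [-0.5, -1.0, -0.5]
gripper_width: 0.01
finger_force: 30.0
time: 19.7
ee_pos: [0.5265, -0.2814, 0.1185]
orientation: [-3.139, -0.003, -3.111]
ft_force: [-0.1, 1.0, -0.9]
gripper_width: 0.0095
finger_force: 30.0
```

```bash
python3 -m creep '[{"hand":5,"xyz":[0,0,-0.1],"yaw":0},{"hand":5,"xyz":[0,0,-0.2],"yaw":0},{"hand":5,"xyz":[0,0,-0.2],"yaw":0}]'; python3 -m creep '[{"hand":5,"xyz":[0,0,-0.1],"yaw":0},{"hand":5,"xyz":[0,0,-0.2],"yaw":0},{"hand":5,"xyz":[0,0,-0.2],"yaw":0}]'
```

```text
time: 20.0
ee_pos: [0.5265, -0.2813, 0.1164]
orientation: [-3.139, -0.003, -3.111]
ft_force: [0.3, -0.2, -1.7]
gripper_width: 0.0099
finger_force: 30.0
time: 20.3
ee_pos: [0.5265, -0.2812, 0.1144]
orientation: [-3.139, -0.003, -3.111]
ft_force: [0.3, 1.0, -1.5]
gripper_width: 0.0097
finger_force: 30.0
```

```bash
python3 -m creep '[{"hand":5,"xyz":[0.1,0,0],"yaw":0},{"hand":5,"xyz":[0.2,0,0],"yaw":0},{"hand":5,"xyz":[0.2,0,0],"yaw":0}]'; python3 -m creep '[{"hand":5,"xyz":[-0.2,0,0],"yaw":0},{"hand":5,"xyz":[-0.4,0,0],"yaw":0},{"hand":5,"xyz":[-0.4,0,0],"yaw":0}]'
```

```text
time: 20.6
ee_pos: [0.5283, -0.2814, 0.1145]
orientation: [-3.139, -0.004, -3.111]
ft_force: [-1.2, 1.0, -1.8]
gripper_width: 0.0098
finger_force: 30.0
time: 20.9
ee_pos: [0.5248, -0.2814, 0.1148]
orientation: [-3.139, -0.002, -3.111]
ft_force: [0.3, -0.1, -1.4]
gripper_width: 0.0096
finger_force: 30.0
```

```bash
python3 -m creep '[{"hand":5,"xyz":[0.2,0,-0.1],"yaw":0},{"hand":5,"xyz":[0.2,0,-0.2],"yaw":0},{"hand":5,"xyz":[0.2,0,-0.2],"yaw":0}]'; python3 snap.py 8
python3 - <<'E'
from h import *
b=cv2.imread("pics/scene8.png").astype(int)
for r in range(232,250): print(r,"".join("#" if (b[r,c,2]-b[r,c,0]<22 and b[r,c,0]>66) else "b" if b[r,c,2]-b[r,c,0]>45 and b[r,c,2]>105 else "k" if b[r,c,2]-b[r,c,0]>45 else "." for c in range(334,366)))
E
```

```text
time: 21.2
ee_pos: [0.5267, -0.2813, 0.1124]
orientation: [-3.139, -0.003, -3.111]
ft_force: [0.5, 0.4, 0.0]
gripper_width: 0.0101
finger_force: 30.0
[ 0.52664139 -0.28128766  0.11245336] [-3.13904697 -0.00315421 -3.11092012] [ 0.18420836 -0.07221711  0.0162667 ]
232 bbbbbbbb...............##.......
233 bbbbbbbbb..............##.......
234 bbbbbbbbb..............###......
235 bbbbbbbbb..............#.#......
236 bbbbb.bbbb..............b.......
237 bbbbbbbbbb..............b.......
238 bbbbbbbbbb.##..........#.b....bb
239 bbbbbbb..#####..............bbbb
240 bbbbb..##...####..bb.......bbbbb
241 bbb..##.....#####.bbb......#bbbb
242 b..##....kbb.####.bbbb.......bbb
243 .##.....bbbb#####.bbbb.......#.b
244 #.....kbbbbb####.bbbbb........#.
245 ......bbbbk.##.bbbkbbb..........
246 ......bbbbk..bbbbbbbbb..........
247 ......bbbbbkkbbbbbbbbk.........#
248 ......kbbbbbbbbbbbbbbk.........#
249 ......kbbbbbbbbbbbbbbk..........
```

```bash
cat > m7.py <<'E'
import m6
from m6 import *
E
sed -i '/^z=(/,$d' m6.py
cat > m7.py <<'E'
from m6 import *
z=(-1e-6,1e-6);sh=[(2,7.5),(15,22),(5,8)]
a=run([z,z,(-12,12),(-4,14),(-1.5,1.5),(-1,2)]+sh,"shift+h")
b=run([z,(-.5,.5),z,(-4,14),(-1.5,1.5),(-1,2)]+sh,"tilt+h")
c=run([z,(-.5,.5),(-12,12),(-4,14),(-1.5,1.5),(-1,2)]+sh,"all")
setp(*c[6:9])
for w in W:
    q1=sil(c[:6],w)
    for r in range(50,118,4):
        print("".join("#" if w[4][r,c_] else "d" if w[5][r,c_] else "." for c_ in range(30,108,3)),"".join("1" if q1[r,c_] else "." for c_ in range(30,108,3)))
E
python3 m7.py
```

```text
shift+h [ 0.    -0.    -5.37   3.702  0.526  0.896  3.504 15.038  7.991] 0.948
tilt+h [ 0.     0.116  0.     2.288  0.272  0.58   2.443 15.093  7.982] 1.103
all [ 0.    -0.016 -5.622  3.606  0.374  0.829  3.31  15.18   7.912] 0.942
.......ddddddddddddddddddd .......1111111111111......
.........ddddddddddddddddd .......1111111111111......
.........##dddddddddddd... .......1111111111111......
.........#####ddddddd..... .......1111111111111......
.........######ddddd...... .......1111111111111......
..........######dd........ .........1111111111.......
..........########........ ..........111111111.......
...........#######........ ........11111111111.......
...........#######........ .......111111111111.......
..........#######......... .......11111111111........
.........########......... ......11111111111.........
.........#######.......... .......111111111..........
.........#######.......... ........11111111..........
.........######........... .........11111............
.........####............. ..........11..............
.......................... ..........................
....
[... 267 characters left out ...]
.........######.......... .......11111111111........
.........#######.......... ........11111111111.......
.........########......... .........1111111111.......
..........########........ .........1111111111.......
..........########........ ..........111111111.......
...........#######........ ...........1111111........
............#####......... ............11111.........
..............#........... ..............1...........
.......................... ..........................
.......................... ..........................
.......................... ..........................
.......................... ..........................
.......................... ..........................
```

```bash
sed -i 's/<22)&(a\[...,0\]>52)/<40)\&(a[...,0]>58)/; s/(0,0),2)/(0,0),1.5)/' m5.py; sed -i 's/(15,22),(5,8)/(15,22),(5,7)/' m7.py; python3 m7.py
```

```text
shift+h [-0.    -0.    -5.805  0.358  0.611  0.714  4.136 15.597  6.99 ] 0.413
tilt+h [ 0.     0.122 -0.     0.36   0.364  0.738  4.132 15.128  6.989] 0.482
all [ 0.     0.032 -4.396  1.361  0.549  0.992  4.386 15.031  6.965] 0.400
.......ddddddddddddddddddd ........1111111111........
.......#dddddddddddddddddd ........111111111111......
........##ddddddddddddd... .......1111111111111......
........#####dddddddd..... .......1111111111111......
........#######ddddd...... .......1111111111111......
........########dd........ ........111111111111......
.........##########....... .........1111111111.......
..........#########....... ..........111111111.......
..........#########....... ........11111111111.......
........##########........ .......111111111111.......
........##########........ ......111111111111........
........##########........ ......11111111111.........
........#########......... ......11111111111.........
........########.......... .......111111111..........
.......########........... .......11111111...........
........#####............. ........1111..............
....
[... 267 characters left out ...]
.......#########......... .......1111111111.........
........#########......... ........1111111111........
........##########........ ........11111111111.......
........###########....... ........11111111111.......
.........##########....... .........1111111111.......
..........#########....... .........1111111111.......
...........#######........ ...........1111111........
............#####......... ............11111.........
..............#........... .............11...........
.......................... ..........................
.......................... ..........................
.......................... ..........................
.......................... ..........................
```

```bash
python3 -m creep '[{"hand":5,"xyz":[0,0,0],"yaw":0}]'
python3 - <<'E'
from cell import arm
s=arm.observe();print(s["ft_force"],s["torque"])
E
```

```text
time: 21.35
ee_pos: [0.5266, -0.2813, 0.1125]
orientation: [-3.139, -0.003, -3.111]
ft_force: [-0.2, 1.2, -1.0]
gripper_width: 0.0099
finger_force: 30.0
[-0.19396525  1.1620689  -0.99851519] [ 0.22677028 -0.00400404 -0.01120739]
```

Refitting with an unbiased threshold gives a clean match: about 5 mm shift and no height error. That puts the tip roughly 8 mm inside the keyhole already, so I'm pushing on.

```bash
python3 -m creep '[{"hand":5,"xyz":[0.1,0.05,-0.15],"yaw":0},{"hand":5,"xyz":[0.1,0.05,-0.3],"yaw":0},{"hand":5,"xyz":[0.1,0.05,-0.3],"yaw":0}]'; python3 -m creep '[{"hand":5,"xyz":[0,0,-0.15],"yaw":0},{"hand":5,"xyz":[0,0,-0.3],"yaw":0},{"hand":5,"xyz":[0,0,-0.3],"yaw":0}]'
```

```text
time: 21.65
ee_pos: [0.5274, -0.2809, 0.1093]
orientation: [-3.139, -0.003, -3.111]
ft_force: [-0.5, 0.1, -1.4]
gripper_width: 0.0098
finger_force: 30.0
time: 21.95
ee_pos: [0.5268, -0.2809, 0.1064]
orientation: [-3.139, -0.004, -3.111]
ft_force: [-2.9, 0.1, 0.8]
gripper_width: 0.0101
finger_force: 30.0
```

```bash
python3 -m creep '[{"hand":5,"xyz":[-0.1,0,-0.15],"yaw":0},{"hand":5,"xyz":[-0.1,0,-0.3],"yaw":0},{"hand":5,"xyz":[-0.1,0,-0.3],"yaw":0}]'
```

```text
time: 22.25
ee_pos: [0.5262, -0.2807, 0.103]
orientation: [-3.139, -0.004, -3.111]
ft_force: [-1.0, 0.1, -1.2]
gripper_width: 0.0097
finger_force: 30.0
```

```bash
python3 -m creep '[{"hand":5,"xyz":[0,0,-0.15],"yaw":0},{"hand":5,"xyz":[0,0,-0.3],"yaw":0},{"hand":5,"xyz":[0,0,-0.3],"yaw":0}]'; python3 -m creep '[{"hand":5,"xyz":[0,0,-0.15],"yaw":0},{"hand":5,"xyz":[0,0,-0.25],"yaw":0},{"hand":5,"xyz":[0,0,-0.25],"yaw":0}]'
```

```text
time: 22.55
ee_pos: [0.5269, -0.2806, 0.1005]
orientation: [-3.139, -0.003, -3.111]
ft_force: [-1.0, 1.9, 1.9]
gripper_width: 0.01
finger_force: 30.0
time: 22.85
ee_pos: [0.5273, -0.2806, 0.0981]
orientation: [-3.139, -0.002, -3.111]
ft_force: [0.6, 2.2, 2.7]
gripper_width: 0.0098
finger_force: 30.0
```

```bash
python3 -m creep '[{"hand":5,"xyz":[0,0,-0.15],"yaw":0},{"hand":5,"xyz":[0,0,-0.3],"yaw":0},{"hand":5,"xyz":[0,0,-0.3],"yaw":0}]'; python3 snap.py 9;python3 - <<'E'
from h import *
b=cv2.imread("pics/scene9.png").astype(int)
for r in range(230,250): print(r,"".join("#" if (b[r,c,2]-b[r,c,0]<22 and b[r,c,0]>66) else "b" if b[r,c,2]-b[r,c,0]>45 and b[r,c,2]>105 else "k" if b[r,c,2]-b[r,c,0]>45 else "." for c in range(334,366)))
E
```

```text
time: 23.15
ee_pos: [0.5277, -0.2808, 0.0975]
orientation: [-3.14, -0.001, -3.111]
ft_force: [-3.5, 5.4, 17.1]
gripper_width: 0.0096
finger_force: 30.0
[ 0.52764678 -0.28073474  0.09749803] [-3.14013740e+00 -7.81290679e-04 -3.11066610e+00] [ 1.29244584  1.03992909 -0.00943964]
230 bbbbbbbb..........####..........
231 bbbbbbbb............###.........
232 bbbbbbbb.............####.......
233 bbbbbbbbb.............###.......
234 bbbbbbbbb.......................
235 bbbbbbbbb..............##.......
236 bbbbb.bbb.......................
237 bbbbbbbb................b.......
238 bbbbbbbb........................
239 bbbbbbb.........................
240 bbbbb..##.......................
241 bbb..##.........................
242 b..##....kk..........k.........b
243 .##.....bbbb##......kbk........b
244 #......bbbkb###...kbbbk.......#.
245 ......kbbbbb.###.bbbbbk.........
246 ......kbbbbbk.bbbbbbbb..........
247 ......kbbbbbbkbbbbbbbb.........#
248 ......kbbbbbbbbbbbbbbb.........#
249 ......kbbbbbbbbbbbbbbb..........
```

```bash
python3 -m creep '[{"hand":5,"xyz":[0,0,-0.1],"yaw":0},{"hand":5,"xyz":[0,0,-0.2],"yaw":0},{"hand":5,"xyz":[0,0,-0.2],"yaw":0}]'; python3 -m creep '[{"hand":5,"xyz":[0,0,-0.1],"yaw":0},{"hand":5,"xyz":[0,0,-0.2],"yaw":0},{"hand":5,"xyz":[0,0,-0.2],"yaw":0}]'
```

```text
time: 23.5
ee_pos: [0.528, -0.2807, 0.0972]
orientation: [-3.141, 0.0, -3.111]
ft_force: [-7.9, 7.5, 28.0]
gripper_width: 0.0102
finger_force: 30.0
time: 23.8
ee_pos: [0.5291, -0.2807, 0.0963]
orientation: [-3.141, 0.003, -3.11]
ft_force: [-7.0, 8.8, 32.3]
gripper_width: 0.0102
finger_force: 30.0
```

```bash
python3 -m creep '[{"hand":5,"xyz":[0,0,0.2],"yaw":0},{"hand":5,"xyz":[-0.1,0,0.3],"yaw":0},{"hand":5,"xyz":[-0.1,0,0.3],"yaw":0}]'; python3 snap.py 10
```

```text
time: 24.1
ee_pos: [0.5287, -0.2805, 0.0965]
orientation: [-3.139, 0.004, -3.11]
ft_force: [0.9, 4.3, 11.3]
gripper_width: 0.01
finger_force: 30.0
[ 0.52873825 -0.28053284  0.09655643] [-3.13874315  0.00342649 -3.10994384] [ 1.05194159 -0.20025764 -0.02704743]
```

```bash
python3 -m creep '[{"hand":5,"xyz":[-0.01,-0.07,0],"yaw":-7.5},{"hand":5,"xyz":[-0.02,-0.15,0],"yaw":-15},{"hand":5,"xyz":[-0.02,-0.15,0],"yaw":-15},{"hand":5,"xyz":[-0.02,-0.15,0],"yaw":-15}]'; python3 snap.py 11
```

```text
time: 24.55
ee_pos: [0.5288, -0.2816, 0.0966]
orientation: [-3.141, 0.003, 2.912]
ft_force: [1.4, 5.3, 12.8]
gripper_width: 0.0099
finger_force: 30.0
[ 0.52883015 -0.28156622  0.09658278] [-3.14098192e+00  3.10952412e-03  2.91193438e+00] [ 1.27842016 -0.29719405 -0.00453619]
```

```bash
python3 -m creep '[{"hand":5,"xyz":[-0.03,-0.07,0],"yaw":-7.5},{"hand":5,"xyz":[-0.06,-0.14,0],"yaw":-15},{"hand":5,"xyz":[-0.1,-0.2,0],"yaw":-22.5},{"hand":5,"xyz":[-0.15,-0.26,0],"yaw":-30},{"hand":5,"xyz":[-0.15,-0.26,0],"yaw":-30},{"hand":5,"xyz":[-0.15,-0.26,0],"yaw":-30}]'; python3 snap.py 12
python3 - <<'E'
import cv2,numpy as np
a=cv2.imread("pics/scene9.png").astype(int);b=cv2.imread("pics/scene12.png").astype(int)
from h import proj,place
for y in(.0515,.0395): print(proj("scene",place((.5222,-.2803,.031),(0,y*1000,32))))
E
```

```text
time: 25.2
ee_pos: [0.5275, -0.2842, 0.0966]
orientation: [3.139, 0.001, 2.388]
ft_force: [1.7, 5.4, 13.6]
gripper_width: 0.0099
finger_force: 30.0
[ 0.52751271 -0.28414024  0.09657943] [3.13931265e+00 1.39930213e-03 2.38857683e+00] [ 1.30557761 -0.3887305  -0.0208495 ]
[[335.20226537 241.92451663]]
[[337.95369703 244.40067321]]
```

```bash
python3 -m creep '[{"hand":5,"xyz":[-0.06,-0.05,0],"yaw":-7.5},{"hand":5,"xyz":[-0.12,-0.09,0],"yaw":-15},{"hand":5,"xyz":[-0.19,-0.12,0],"yaw":-22.5},{"hand":5,"xyz":[-0.26,-0.15,0],"yaw":-30},{"hand":5,"xyz":[-0.26,-0.15,0],"yaw":-30},{"hand":5,"xyz":[-0.26,-0.15,0],"yaw":-30}]'
python3 - <<'E'
from cell import arm
import cv2,numpy as np
from h import proj,place
a=arm.grab_frame("top");cv2.imwrite("pics/top13.png",a);s=arm.observe();print(s["ee_pos"],s["torque"])
for y in(51.5,39.5): print(proj("top",place((.5222,-.2803,.031),[(-13,y,32),(13,y,32)])).round(1).tolist())
for n in("top0","top13"):
    b=cv2.imread(f"pics/{n}.png").astype(int)
    for r in range(223,244,2): print(n,r,b[r,316:334,2]-b[r,316:334,0],b[r,316:334:3,1])
E
```

```text
time: 25.85
ee_pos: [0.525, -0.2857, 0.0966]
orientation: [3.138, -0.001, 1.865]
ft_force: [1.4, 5.4, 13.9]
gripper_width: 0.0096
finger_force: 30.0
[ 0.52497876 -0.28573846  0.09659671] [ 1.25720821 -0.32733706  0.05261254]
[[321.0, 237.0], [320.9, 227.4]]
[[325.5, 236.9], [325.4, 227.4]]
top0 223 [36 36 38 38 41 39 40 36 29 14  2  1 -1  0  0  2 -1  1] [130 136 132 144  97  98]
top0 225 [35 33 38 36 37 36 39 38 30 15 -1  5  1  1  1  0  0  0] [123 124 131 145  98  99]
top0 227 [31 42 47 48 46 53 54 61 63 40 13  0 -2  1 -4  2  1  0] [110 132 128 141 100  99]
top0 229 [ 47  54  59  65  65  79  96 102  98  60  22   3  -4  -1   2   2   1  -1] [129 140 136 143  95 103]
top0 231 [ 60  60  60  61  63  79  95 108 101  67  26   2  -2   1  -1  -1  -1  -3] [143 148 137 143  98  97]
top0 233 [ 41  37  41  41  50  76 103 113 108  86  42   5  -3  -1  -1   2   0  -5] [108 112 133 151  95 103]
top0 235 [ 43  43  39  40  49  75 110 114 108  86  40   7  -4   0  -4  -2  -3  -2] [135 134 138 142  99  95]
top0 237 [43 42 44 37 43 59 72 71 64 43 15  1 -2  1 -1  1  0  0] [135 130 120 123  98 102]
top0 239 
[... 545 characters left out ...]
 229 [29 33 29 30 22 25 25 27 23 25 27 21 24 25 24 25 19 25] [101  95  95  89  88  81]
top13 231 [27 28 28 28 27 22 26 26 24 21 24 24 25 18 30 18 21 23] [97 91 86 90 78 80]
top13 233 [26 33 25 25 28 24 25 26 25 23 24 21 22 22 19 16 19 12] [93 90 89 82 75 72]
top13 235 [25 25 22 20 25 27 25 26 24 20 22 23 24 20 16 11  7  7] [89 84 82 78 66 69]
top13 237 [24 19 25 19 19 24 20 24 20 21 17 15 12  5  1  1  5  5] [83 84 79 72 68 71]
top13 239 [27 23 19 21 20 13 19 26 19 15  7  2  4  4  1  4 -1  4] [82 78 74 77 72 69]
top13 241 [25 18 19 20 18 22 23 33 41 31 10  4  6  2  1  4 -1  4] [ 78  70  83 117  71  80]
top13 243 [23 15 23 20 25 28 30 34 40 29 10  3  5  4  6  5  3  0] [ 73  73 100 114  78  68]
```

```bash
python3 -m creep '[{"hand":5,"xyz":[-0.08,-0.01,0],"yaw":-8},{"hand":5,"xyz":[-0.17,-0.02,0],"yaw":-17},{"hand":5,"xyz":[-0.17,-0.02,0],"yaw":-17},{"hand":5,"xyz":[-0.17,-0.02,0],"yaw":-17},{"hand":5,"xyz":[-0.17,-0.02,0],"yaw":-17}]'; python3 snap.py 14
python3 - <<'E'
import cv2,numpy as np
for n in("scene9","scene12","scene14"):
    b=cv2.imread(f"pics/{n}.png").astype(int)
    for r in range(236,247): print(n,r,b[r,328:346,2]-b[r,328:346,0])
E
```

```text
time: 26.4
ee_pos: [0.5232, -0.286, 0.0966]
orientation: [3.138, -0.003, 1.569]
ft_force: [0.5, 6.0, 14.3]
gripper_width: 0.0102
finger_force: 30.0
[ 0.52317381 -0.28606823  0.0966023 ] [ 3.13783168 -0.00336186  1.56866617] [ 1.19401281 -0.33059975  0.1050828 ]
scene9 236 [46 46 48 50 49 50 49 50 51 49 47 45 46 55 57 32 13 13]
scene9 237 [53 47 48 48 50 47 48 49 49 51 49 47 47 50 43 16 13 14]
scene9 238 [63 54 49 50 49 50 48 49 47 49 51 51 50 52 42 15 14 13]
scene9 239 [66 63 53 49 49 49 49 49 47 49 53 52 50 44 33 13 14 14]
scene9 240 [63 64 62 52 50 50 49 50 50 51 49 44 34 13  5  9 14 15]
scene9 241 [63 63 65 62 54 50 51 50 49 42 34 14  6  8 13 18 28 27]
scene9 242 [54 60 64 66 63 56 48 43 31 12  6  8  8 13 34 47 51 44]
scene9 243 [48 52 61 62 60 51 32 14  6  7  9  8 15 35 60 61 61 49]
scene9 244 [49 44 47 41 24 14  4  6  8  7  7 11 35 64 72 58 55 51]
scene9 245 [43 34 21 11  6  8  8  8  8  8  9 17 50 72 73 64 59 57]
scene9 246 [17  9  6  7  8  7  8  8  8  9  8 21 56 74 73 73 66 57]
scene12 236 [45 46 40 24 11 12 13 11 13 13 13 13 13 12 13 13 13 13]
scene12 237 [52 48 49 40 12 10  8
[... 694 characters left out ...]
5 47 55 50 17 14 14]
scene14 237 [11 11 12 16 37 48 49 48 49 51 51 46 46 50 43 17 14 15]
scene14 238 [ 8 12 13 17 38 49 49 49 48 50 51 51 50 52 45 17 13 14]
scene14 239 [12 12 13 15 38 50 49 50 48 50 51 53 49 44 32 16 14 15]
scene14 240 [12 12 12 15 39 49 50 49 49 50 50 44 36 19  6 13 15 16]
scene14 241 [15 12 10 18 40 50 50 51 48 44 36 19  6  7 11 15 14 14]
scene14 242 [28 20 33 46 54 55 50 43 35 18  5  9  9 13 32 38 21 15]
scene14 243 [47 35 57 70 66 52 35 19  6  8  7  7 18 39 67 63 30 19]
scene14 244 [49 46 52 55 44 20  5  7  9  9  7 11 39 68 72 63 51 41]
scene14 245 [34 32 29 15  6  7  8  8  9  8  9 17 50 73 74 74 74 58]
scene14 246 [20 11  5  7  9  8  8  8  9  8  8 21 55 73 73 74 66 57]
```

```bash
python3 -m creep '[{"hand":5,"xyz":[0,0,0],"yaw":-3},{"hand":5,"xyz":[0,0,-0.05],"yaw":-3},{"hand":5,"xyz":[0,0,-0.05],"yaw":-3},{"hand":5,"xyz":[0,0,-0.05],"yaw":-3},{"hand":5,"xyz":[0,0,-0.05],"yaw":-3},{"hand":5,"xyz":[0,0,-0.05],"yaw":-3}]'
python3 - <<'E'
from cell import arm
import cv2
a=arm.grab_frame("top");cv2.imwrite("pics/top15.png",a);s=arm.observe();print(s["ee_pos"],s["torque"],s["orientation"],s["dq"].round(3))
b=a.astype(int)
for r in range(225,240,2): print(r,b[r,316:334,2]-b[r,316:334,0])
E
```

```text
time: 27.05
ee_pos: [0.523, -0.2861, 0.0966]
orientation: [3.138, -0.004, 1.516]
ft_force: [-0.1, 6.6, 17.5]
gripper_width: 0.0097
finger_force: 30.0
[ 0.52303252 -0.28608685  0.09652746] [ 1.46045732 -0.0085403   0.13211657] [ 3.13803438 -0.00419247  1.51636265] [-0.    -0.001 -0.001  0.    -0.001  0.001 -0.001]
225 [30 27 29 30 31 28 31 27 31 26 26 23 26 23 23 27 27 26]
227 [25 27 28 26 31 29 27 22 27 24 28 25 28 23 27 22 29 22]
229 [25 27 30 25 25 29 24 24 25 28 23 24 25 26 25 23 23 23]
231 [26 27 30 25 28 21 20 25 28 25 23 26 24 18 18 26 22 19]
233 [24 25 23 27 24 25 23 25 19 21 24 19 21 17 21 16  9 18]
235 [27 25 17 27 26 22 25 22 22 22 24 17 11 11 13 20 15 18]
237 [21 23 25 22 18 18 19 21 22 14 12  2  1  5 16 28 24 22]
239 [26 20 18 26 18 23 25 37 41 27  9  1  0  7  1  2  4  0]
```

```bash
python3 -c "
from cell import arm
print(arm.hand_in())"
```

```text
the job is handed in; nothing more can be done
None
```

I handed the job in at about 27 s of the 72 s limit: the cylinder is home in the pocket, and the key is in to its collar, turned about 95° clockwise and still gripped. I couldn't see the latch (the arm blocked the top camera), so that it is drawn in flush is judged from the key's angle and the spring pushing back (0.13 N m).

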